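# Swap battery packs in the charging station and set the charge rate

### The job

First roll the charging station's rate wheel back with a fingertip until its white line stands at the short tick (off), before any pack is moved. Then lay the charged packs flat in the grey tray and put every flat pack from the bench into a bay of its own: tongue tilted in under the lip at the back, then levelled until it lies fully home. Only when all are seated, roll the wheel up to the long tick. Leave the tape measure, the calliper and the glasses alone.

Things in the scene. Friction and masses are not known exactly. Their poses are not given: they have to be found in the camera images.
- charger: Four-bay battery charging station, 170 (x) x 401 (y) mm, grey, bolted down. Origin: under it at bench level; x points to its back (away from the robot), y to the left. Each bay floor is 20 mm above the bench. Along the back stands a rail 52 mm high above the bench; at the right end (y = -164 to -208) a control housing 46 mm high. It does not move.
- bay_1 (a point): Leftmost bay: point on its floor where the origin of a seated pack belongs, axes as the charger (bays 86 mm apart, all alike). Toe pocket at the back (mm from this point): 40 wide, ends at a wall at x = +57.5, roofed from x = +46.5 to +57.5 by a fixed lip, underside 15.5 above the bay floor, top 22.5.
- bay_2 (a point): Second bay: point on its floor where the origin of a seated pack belongs, axes as the charger (bays 86 mm apart, all alike). Heel end (mm from this point): a heel wall 18 high from x = -57.5 to -65.5, and two cheeks 14 high, 48 apart, from x = -64.5 to -32.5. Between x = -32 and +41 the sides are open for fingers.
- bay_3 (a point): Third bay: point on its floor where the origin of a seated pack belongs, axes as the charger (bays 86 mm apart, all alike). A pack goes in only heel-up (tilted about 0.26 rad): tongue pushed under the lip to the wall, then levelled about its toe until the heel drops behind the heel wall. It comes out the opposite way.
- bay_4 (a point): Rightmost bay: point on its floor where the origin of a seated pack belongs, axes as the charger (bays 86 mm apart, all alike). A seated pack stands 30 mm above the bay floor, 12 mm above the heel wall.
- flat_1: Battery pack, 112 x 44 x 30 mm, 0.3 kg, black, upper half grey. Origin: centre of the underside; x to the toe, z up. Body 44 wide, 30 high, from x = -56 (heel) to +36; then to x = +56 a tongue 36 wide and 10 high, flush with the underside. A flat (run-down) pack; lies level on the bench beside or in front of the charger at the start. May be absent.
- flat_2: Battery pack, 112 x 44 x 30 mm, 0.3 kg, black, upper half grey. Origin: centre of the underside; x to the toe, z up. Body 44 wide, 30 high, from x = -56 (heel) to +36; then to x = +56 a tongue 36 wide and 10 high, flush with the underside. A flat (run-down) pack; lies level on the bench beside or in front of the charger at the start. May be absent.
- flat_3: Battery pack, 112 x 44 x 30 mm, 0.3 kg, black, upper half grey. Origin: centre of the underside; x to the toe, z up. Body 44 wide, 30 high, from x = -56 (heel) to +36; then to x = +56 a tongue 36 wide and 10 high, flush with the underside. A flat (run-down) pack; lies level on the bench beside or in front of the charger at the start. May be absent.
- flat_4: Battery pack, 112 x 44 x 30 mm, 0.3 kg, black, upper half grey. Origin: centre of the underside; x to the toe, z up. Body 44 wide, 30 high, from x = -56 (heel) to +36; then to x = +56 a tongue 36 wide and 10 high, flush with the underside. A flat (run-down) pack; lies level on the bench beside or in front of the charger at the start. May be absent.
- charged_1: Battery pack, 112 x 44 x 30 mm, 0.3 kg, black, upper half grey. Origin: centre of the underside; x to the toe, z up. Body 44 wide, 30 high, from x = -56 (heel) to +36; then to x = +56 a tongue 36 wide and 10 high, flush with the underside. A charged pack: sits in bay 1 at the start. One or two of the charged packs are there, the others absent.
- charged_2: Battery pack, 112 x 44 x 30 mm, 0.3 kg, black, upper half grey. Origin: centre of the underside; x to the toe, z up. Body 44 wide, 30 high, from x = -56 (heel) to +36; then to x = +56 a tongue 36 wide and 10 high, flush with the underside. A charged pack: sits in bay 2 at the start. One or two of the charged packs are there, the others absent.
- charged_3: Battery pack, 112 x 44 x 30 mm, 0.3 kg, black, upper half grey. Origin: centre of the underside; x to the toe, z up. Body 44 wide, 30 high, from x = -56 (heel) to +36; then to x = +56 a tongue 36 wide and 10 high, flush with the underside. A charged pack: sits in bay 3 at the start. One or two of the charged packs are there, the others absent.
- charged_4: Battery pack, 112 x 44 x 30 mm, 0.3 kg, black, upper half grey. Origin: centre of the underside; x to the toe, z up. Body 44 wide, 30 high, from x = -56 (heel) to +36; then to x = +56 a tongue 36 wide and 10 high, flush with the underside. A charged pack: sits in bay 4 at the start. One or two of the charged packs are there, the others absent.
- tray: Shallow grey hand-out tray with a black rubber floor, 180 (x) x 200 (y) mm, rim 16 mm high, walls 4 mm, floor surface 4 mm above the bench. Origin: centre of its underside. It does not move.
- wheel_top (a point): Top of the rim of the black ribbed charge-rate wheel (fixed to the charger, same axes). Wheel radius 24 mm, 10 wide, axis along y, 8 mm proud of the housing in a slot 14 x 40 mm. A fingertip laid on it with a few newtons and drawn along x rolls it (24 mm a radian); it stays where left (friction about 1 N at the rim).
- rate_wheel (a joint): Turn of the charge-rate wheel, rad, -0.75 to 0.75; grows as the top of its rim moves to the charger's back (+x). Its white line is on top at 0. Beside the slot are three pairs of white ticks, at -0.45, 0 and +0.45; the short pair, at -0.45 (nearest the robot), is off, the long pair, at +0.45 (farthest back), the full rate.
- tape_measure: Yellow tape measure, a bystander.
- calliper: Vernier calliper, a bystander.
- safety_glasses: Clear safety glasses, a bystander.
Things that resemble listed ones, but are neither listed nor needed, are in the scene too. Leave any purple look-alike of the flat_1 alone.

How it is judged:
By the outcome, as a careful person would: the job done as asked, in the order asked, and still so for the second after the job is handed in, with the robot touching nothing.
Of flat_1, flat_2, flat_3, flat_4 only 3 to 4 are there at a start; the rules pass over those that are not, and their reading is None.
Of charged_1, charged_2, charged_3, charged_4 only 1 to 2 are there at a start; the rules pass over those that are not, and their reading is None.
At some moment in a run one of flat_1, flat_2, flat_3, flat_4 may be knocked a few centimetres aside while the robot is not near it.
It also fails if it takes over 210 s, if anything falls off the work surface, if the arm or the gripper's body presses on something with over 40 N, if the wrist force passes 120 N, or if a joint passes its speed limit or range.

### The arm

A 6-joint arm with a two-finger parallel gripper is mounted at the origin on a cart in front of the work surface, level with it; the furniture and walls round the work are solid. World frame = base frame: x ahead of the robot, y to its left, z up, the work surface at z = 0. Lengths are in m, angles in rad, forces in N, time in s.
With the tool pointing down it reaches from about 0.375 to 0.975 m from the base axis. Payload 3.8 kg.
Tool frame: the origin (TCP) lies midway between the tips of the shut fingers; the grasp point (between the pads) lies 19 mm behind it; z points along the fingers, y is the line along which they close (so a half turn about z gives the same grasp; the last joint's range is limited). The gripper opens to 85 mm and grips with 20 to 120 N. Pads are 22 mm wide; open, the fingers measure 114 mm over their backs; the gripper's body (76 mm by 85 mm) begins 54 mm behind the grasp point. The pads swing forward as they close: fully open they stand 13 mm farther back than shut.
Start: joints at [-1.251, 0.264, 1.604, -0, 1.274, -0.037], TCP at [0.236, -0.632, 0.231] pointing down, gripper open.
Joint ranges: [-2.63, 2.63], [-0.94, 2.18], [0.31, 2.57], [-1.31, 4.45], [0, 2.66], [-2.55, 2.55]. Speed limits (rad/s): [2.57, 2.57, 3.14, 3.14, 3.14, 3.14].

### API

Orientations are given as a rotation vector (axis times angle).
In Python, from workcell import bot gives the robot as it stands.
- The arm moves only by the tool jog_arm, never from a script. Its argument "motion" is a list of rows, each a list of 5 numbers: the opening, from -1 (shut) to 1 (fully open), then the shift along the tool's x, y, z in mm, then the turn about the tool's z in degrees. In form: [[claw, x, y, z, twist], ...]. A call has 1 to 10 rows; each row shifts and turns the commanded pose from where the row before left it, along the tool's axes as they then stand; what a row does not reach is not made up. A row lasts 1/12 s, in which the tool goes at most 41.7 mm and 7.16 degrees, less where a joint would pass 70% of its speed; a pose out of reach is approached as far as the arm can. A call with a gripper value outside its range is refused whole. The fingers move at their own pace and stop on an object; "force" is the grip in N (left out, the last holds). Time passes only in rows, so rows that do not move let the fingers close. It gives the time, the measured TCP pose, the force, the opening and the grip force at its end, in the units of the state.
- bot.read_state(): the state, without advancing time (a new reading comes with each control period).
- bot.read_camera(name): name is "scene" or "top" or "wrist"; returns (picture, depth): 480x640x3 uint8, red, green, blue; 480x640 float32, m along the optical axis (not along the pixel's ray), 0 where there is no reading.
- bot.get_calibration(name): a dict with "vfov" (degrees; the focal length in pixels is half the picture's height over the tangent of half this angle, whatever the lens; pixels are square), "cx", "cy" (the principal point, pixels), "dist" ([k1, k2, p1, p2, k3] as OpenCV has them; the pictures are not rectified), "rvec" (rotation vector, rad) and "tvec" (3), from world to camera coordinates, as OpenCV has them; the wrist camera has in their place "tool_from_camera" (4x4, takes a point from camera to tool coordinates, whose origin is the TCP and whose axes are the flange's). Camera axes: x right, y down, z forward; pixel columns grow to the right and rows downward; lengths in m; the calibration is good to about 2 mm. A picture is of the moment at which its call begins: read the wrist's pose just before it. get_calibration takes no time and is no camera call.
- bot.finish_job(): hands the job in; it is judged then, once.
The state is a dict: "time": time; "q": joint angles; "joint_vel": joint speeds; "joint_torque": joint torques, N m; "tool_pos": TCP position; "tcp_rot": TCP orientation; "wrist_force": force on the tool from outside, world axes, zero at the start; "torque": the same for the moment, N m; "width": opening from 0.0 (shut) to 1.0 (fully open); "grip_force": force on a finger pad.
Only numpy, scipy, OpenCV 4.12 (cv2) and the standard library are available. Lean on these libraries where they do the work, as an engineer would, in place of code of your own. Each camera call takes 0.05 s, during which the arm holds its last target. There are 200 camera calls.

## Working session

There is one attempt and no reset: what is moved stays moved. The work goes in short steps, Python scripts to look and compute and a tool call to move; the robot and the scene stay as the last step left them, time stands still between calls to the robot, and variables do not carry over. Pictures are saved under pics/ and viewed, at most 14 in all, crops included, and the job is handed in when it is done.

Besides the shell and the picture viewer there is one more tool, called after "Request:" as a command line: name --pt "numbers of a row" for each row, then --argument value for the rest. jog_arm: Moves the arm, as the interface text tells. Its arguments: {"type":"object","properties":{"motion":{"type":"array"},"force":{"type":"number"}},"required":["motion"]}

```bash
ls; mkdir -p pics; cat > h.py <<'E'
import numpy as np, cv2
from workcell import bot
from scipy.spatial.transform import Rotation as R
def cal(n):
    c=bot.get_calibration(n); f=240/np.tan(np.radians(c['vfov'])/2)
    K=np.array([[f,0,c['cx']],[0,f,c['cy']],[0,0,1.]]); return c,K,np.array(c['dist'],float)
def cam2world(n,st=None):
    c,K,d=cal(n)
    T=np.eye(4)
    if n=='wrist':
        st=st or bot.read_state()
        T[:3,:3]=R.from_rotvec(st['tcp_rot']).as_matrix();T[:3,3]=st['tool_pos']
        return T@np.array(c['tool_from_camera'])
    Rm=R.from_rotvec(np.ravel(c['rvec'])).as_matrix()
    T[:3,:3]=Rm.T;T[:3,3]=-Rm.T@np.ravel(c['tvec']);return T
def cloud(n,depth,T):
    c,K,d=cal(n)
    v,u=np.mgrid[0:480,0:640]
    p=cv2.undistortPoints(np.stack([u.ravel(),v.ravel()],1).astype(np.float64)[:,None],K,d)[:,0].reshape(480,640,2)
    P=np.dstack([p[...,0]*depth,p[...,1]*depth,depth])
    W=P@T[:3,:3].T+T[:3,3]; W[depth==0]=np.nan; return W
def ray(n,px,T,z):
    c,K,d=cal(n)
    p=cv2.undistortPoints(np.array(px,float).reshape(-1,1,2),K,d)[:,0]
    r=np.c_[p,np.ones(len(p))]@T[:3,:3].T
    s=(z-T[2,3])/r[:,2]; return T[:3,3]+r*s[:,None]
def look(n,name):
    st=bot.read_state(); T=cam2world(n,st); im,d=bot.read_camera(n)
    cv2.imwrite(f'pics/{name}.png',im[...,::-1]); W=cloud(n,d,T); np.savez(f'pics/{name}.npz',im=im,d=d,W=W,T=T); return im,d,W,T
E
python3 - <<'E'
from h import *
s=bot.read_state(); print(s)
for n in('top','scene'): look(n,n+'0')
print(bot.get_calibration('top'),bot.get_calibration('wrist'))
E
```

```text
pics
{'time': 0.0, 'q': array([-1.25088928e+00,  2.64758294e-01,  1.60538798e+00, -2.17723666e-05,
        1.27372694e+00, -3.68943707e-02]), 'joint_vel': array([ 1.08242411e-03,  1.26559328e-04,  7.57789597e-04,  9.84327355e-05,
       -2.39813545e-03,  1.26431484e-03]), 'joint_torque': array([ 2.82796361e-05, -5.15106583e+01, -3.67312324e+01, -4.79464179e-04,
        1.28887669e-02,  1.31966723e-05]), 'tool_pos': array([ 0.23552295, -0.63177915,  0.22995104]), 'tcp_rot': array([-3.08951079e+00, -5.57103867e-01,  5.37206080e-04]), 'wrist_force': array([0.35487607, 0.06945409, 1.18276048]), 'torque': array([8.44919000e-04, 1.34826821e-02, 6.56461884e-05]), 'grip_force': 0.0, 'width': 1.0005677947139056}
{'vfov': 57.746232425394886, 'cx': 325.08653961288155, 'cy': 247.25965827992079, 'dist': array([-0.00365813,  0.        ,  0.        ,  0.        ,  0.        ]), 'rvec': array([ 2.13268626, -2.15420343,  0.16748337]), 'tvec': array([0.07302791, 0.61245452, 1.14395685])} {'vfov': 58.839956026001154, 'cx': 323.87179130423374, 'cy': 237.9393955792188, 'dist': array([0.00560815, 0.        , 0.        , 0.        , 0.        ]), 'tool_from_camera': array([[ 3.82149325e-04, -9.60555383e-01, -2.78088494e-01,
         7.06039504e-02],
       [ 9.99999644e-01,  1.58005318e-04,  8.28428126e-04,
        -1.29814003e-03],
       [-7.51811635e-04, -2.78088711e-01,  9.60555102e-01,
        -1.43075659e-01],
       [ 0.00000000e+00,  0.00000000e+00,  0.00000000e+00,
         1.00000000e+00]])}
```

View pics/top0.png

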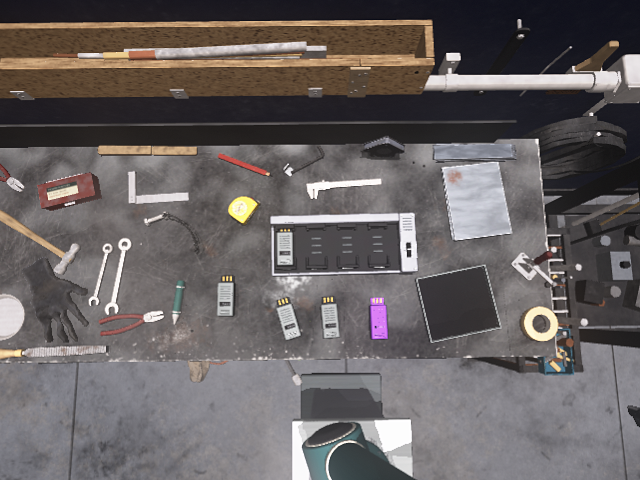

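View pics/scene0.png

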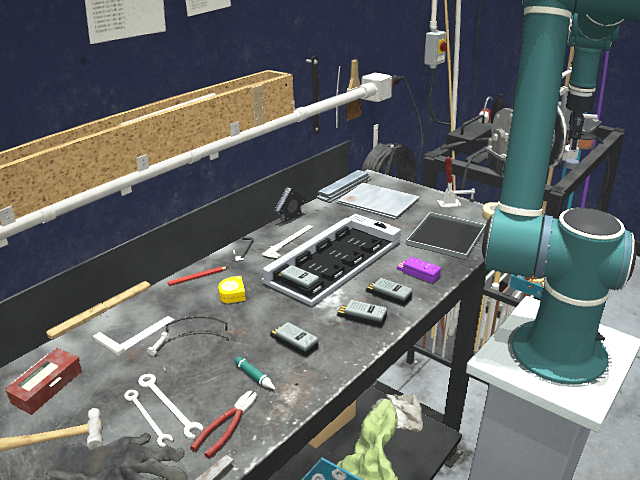

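The top view shows the charger at (345,245) with its wheel at (408,250), one charged pack in bay 1 at (285,247), and the tray at (458,303). The candidates for a flat pack are (226,297), (288,318) and (330,316), which are grey. The purple one at (378,318) is a look-alike to leave alone.

```bash
cat >> h.py <<'E'
def rects(W,zlo,zhi,roi=None,amin=150,ok=None):
    m=((W[...,2]>zlo)&(W[...,2]<zhi)).astype(np.uint8)
    if ok is not None: m&=ok.astype(np.uint8)
    if roi: k=np.zeros_like(m);k[roi[1]:roi[3],roi[0]:roi[2]]=1;m&=k
    n,l,s,c=cv2.connectedComponentsWithStats(m)
    out=[]
    for i in range(1,n):
        if s[i,4]<amin: continue
        P=W[l==i]; r=cv2.minAreaRect((P[:,:2]*1000).astype(np.float32))
        out.append((np.round(c[i]),s[i,4],np.round(r[0],1),np.round(r[1],1),round(r[2],1),round(float(np.median(P[:,2])),4)))
    return out
E
python3 - <<'E'
from h import *
D=np.load('pics/top0.npz');W=D['W'];T=D['T'];print(T[:3,3])
for a in rects(W,.02,.045,(200,270,400,350),100):print(a)
print('charger')
for a in rects(W,.008,.08,(262,205,425,282),100):print(a)
print('tray')
for a in rects(W,.008,.04,(410,255,510,350),30):print(a)
print(np.nanmedian(W[290:310,250:270,2]),W[250,408],W[218,300],W[247,285],W[303,458])
print('line px rail L/R', ray('top',[(272,215),(405,215),(415,270),(272,273)],T,.04))
E
```

```text
[0.43203312 0.07163558 1.22363664]
(array([225., 299.]), np.int32(542), array([476.2, 340.7]), array([44.7, 87. ]), 89.4, 0.03)
(array([330., 321.]), np.int32(554), array([414.9,  55.1]), array([91.8, 43.8]), 4.4, 0.0297)
(array([289., 322.]), np.int32(556), array([413.7, 167.8]), array([91.7, 44. ]), 16.6, 0.0298)
(array([379., 322.]), np.int32(555), array([410.2, -77.2]), array([91.3, 44.8]), 0.7, 0.0296)
charger
(array([344., 244.]), np.int32(8683), array([627.1,  18.1]), array([170.7, 403.9]), 0.9, 0.0224)
tray
(array([459., 304.]), np.int32(502), array([ 458.8, -299.4]), array([180.6, 201.3]), 10.6, 0.0143)
4.0532019888739335e-05 [ 0.60247383 -0.15861555  0.05273496] [0.69560312 0.13536257 0.04704348] [0.61440009 0.17620215 0.05034399] [ 0.4591354  -0.30187602  0.00326293]
line px rail L/R [[ 0.70647338  0.21363401  0.04      ]
 [ 0.70290372 -0.15662862  0.04      ]
 [ 0.54893875 -0.17808949  0.04      ]
 [ 0.54463144  0.21228585  0.04      ]]
```

```bash
python3 - <<'E'
import cv2
a=cv2.imread('pics/top0.png')[200:350,210:520]
cv2.imwrite('pics/top0c.png',cv2.resize(a,None,fx=2.5,fy=2.5,interpolation=cv2.INTER_CUBIC))
E
```

```text
(no output)
```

View pics/top0c.png

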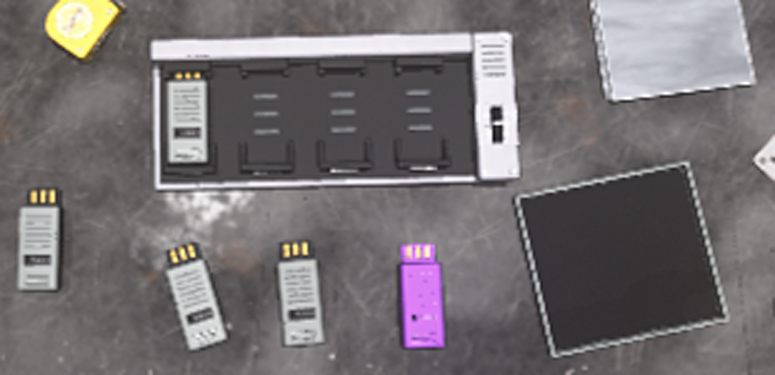

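The crop confirms three grey flat packs with gold contacts at the toe pointing away from the robot, a purple decoy, and bays 2 to 4 empty. I'll move above the charger for a close look.

```bash
cat >> h.py <<'E'
def pose():
    s=bot.read_state();M=R.from_rotvec(s['tcp_rot']).as_matrix();return s['tool_pos']*1000,np.degrees(np.arctan2(M[1,0],M[0,0])),M,s
def plan(x,y,z,yaw):
    """twist first, then shift in tool axes (mm)"""
    p,a,M,s=pose(); M2=M@R.from_euler('z',a-yaw,degrees=True).as_matrix()
    d=M2.T@(np.array([x,y,z])-p); print('twist',round(a-yaw,2),'shift',np.round(d,1),'n',np.linalg.norm(d)/41); return d
E
python3 -c "
from h import *
plan(580,0,300,0.7)"
```

```text
twist 19.75 shift [ 352.1 -627.7  -68.9] n 17.63500728146814
```

Request:
jog_arm --pt "1 0 0 -10 6.6" --pt "1 0 0 -10 6.6" --pt "1 0 0 -10 6.6"

```text
time: 0.35
tool_pos: [0.2356, -0.6319, 0.2604]
tcp_rot: [-3.139, -0.009, 0.001]
wrist_force: [0.1, 0.5, 0.4]
width: 1.005
grip_force: 0.0
```

Request:
jog_arm --pt "-1 17.6 -31.4 -2 0" --pt "-1 17.6 -31.4 -2 0" --pt "-1 17.6 -31.4 -2 0" --pt "-1 17.6 -31.4 -2 0" --pt "-1 17.6 -31.4 -2 0" --pt "-1 17.6 -31.4 -2 0" --pt "-1 17.6 -31.4 -2 0" --pt "-1 17.6 -31.4 -2 0" --pt "-1 17.6 -31.4 -2 0" --pt "-1 17.6 -31.4 -2 0"

```text
time: 1.18
tool_pos: [0.4085, -0.3147, 0.2809]
tcp_rot: [-3.141, -0.017, 0.001]
wrist_force: [1.0, -0.5, -0.3]
width: 0.001
grip_force: 0.0
```

Request:
jog_arm --pt "-1 17.6 -31.4 -2 0" --pt "-1 17.6 -31.4 -2 0" --pt "-1 17.6 -31.4 -2 0" --pt "-1 17.6 -31.4 -2 0" --pt "-1 17.6 -31.4 -2 0" --pt "-1 17.6 -31.4 -2 0" --pt "-1 17.6 -31.4 -2 0" --pt "-1 17.6 -31.4 -2 0" --pt "-1 17.6 -31.4 -2 0" --pt "-1 17.6 -31.4 -2 0"

```text
time: 2.02
tool_pos: [0.5809, 0.0012, 0.3009]
tcp_rot: [3.141, 0.018, -0.001]
wrist_force: [0.5, -0.6, 0.6]
width: 0.002
grip_force: 0.0
```

```bash
python3 - <<'E'
from h import *
print(pose()[:2])
look('wrist','w1')
E
```

```text
(array([580.92856462,   1.21721464, 300.85172453]), np.float64(0.6541837166822951))
```

View pics/w1.png

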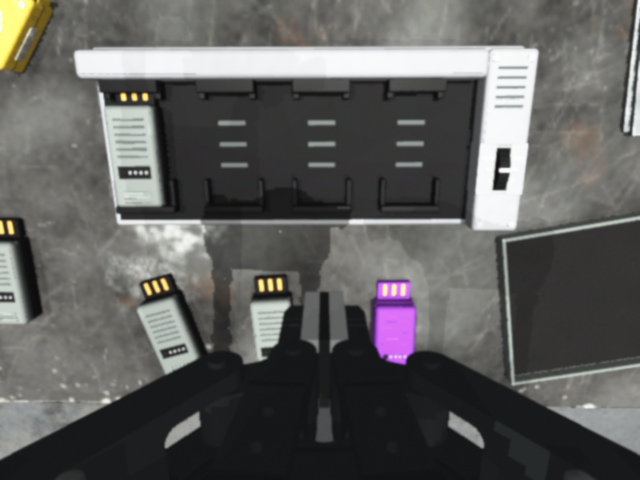

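The wrist view shows bays 2–4 at (233,145), (322,145) and (410,145). The charged pack is at (138,150), the wheel at (502,168) and the housing at (505,135).

```bash
python3 - <<'E'
from h import *
D=np.load('pics/w1.npz');W=D['W'];T=D['T'];im=D['im']
print('cam',T[:3,3])
print('heel walls');[print(a) for a in rects(W,.030,.0405,(90,165,470,225),20)]
print('lips');[print(a) for a in rects(W,.039,.0455,(90,78,470,110),30)]
print('pack');[print(a) for a in rects(W,.046,.06,(100,85,180,215),100)]
print('housing/wheel');[print(a) for a in rects(W,.043,.049,(465,40,545,235),50)]
[print(a) for a in rects(W,.0495,.06,(485,140,520,195),10)]
print('all');[print(a) for a in rects(W,.01,.08,(60,30,545,235),500)]
print('rail');[print(a) for a in rects(W,.0495,.056,(60,30,545,85),300)]
print('flats');[print(a) for a in rects(W,.02,.04,(0,215,430,360),100)]
print('side wall z',[W[v,111,2].round(3) for v in(110,150,190)],W[218,300],W[215,300])
a=cv2.resize(im[130:205,460:550,::-1],None,fx=6,fy=6,interpolation=cv2.INTER_CUBIC);cv2.imwrite('pics/w1c.png',a)
E
```

```text
cam [0.65118416 0.00324617 0.44387607]
heel walls
(array([156., 200.]), np.int32(815), array([579.8, 175.8]), array([47.1, 57.7]), 0.2, 0.0371)
(array([233., 202.]), np.int32(818), array([574.4,  90.9]), array([31.8, 58.6]), 0.7, 0.0368)
(array([321., 202.]), np.int32(785), array([575.4,   5.1]), array([32.4, 57.4]), 1.1, 0.0371)
(array([409., 202.]), np.int32(847), array([576.8, -81.1]), array([33. , 58.2]), 0.6, 0.0367)
(array([468., 211.]), np.int32(77), array([ 565.2, -140.3]), array([33.1,  1.2]), 1.0, 0.0337)
lips
(array([176.,  85.]), np.int32(1670), array([674.2, 133.7]), array([ 11.1, 140.2]), 0.8, 0.0428)
(array([320.,  85.]), np.int32(753), array([675.9,   6.2]), array([10.8, 51. ]), 0.7, 0.0428)
(array([419.,  84.]), np.int32(831), array([677.7, -89.2]), array([10.9, 71.8]), 0.8, 0.043)
pack
(array([134., 155.]), np.int32(4832), array([611.3, 176.2]), array([91.7, 43.9]), 0.6, 0.0501)
housing/wheel
(array([504., 136.]), np.int32(8209), array([ 627.2, -161.7]), array([162.2,  45.2]), 0.4, 0.0464)
(array([504., 169.]), np.int32(401), array([ 604.3, -162.4]), array([30.4, 10
[... 332 characters left out ...]
281., 217.]), np.int32(225), array([548.7,  45.5]), array([ 7.7, 65.4]), 0.8, 0.0206)
(array([411., 217.]), np.int32(109), array([550.8, -88.1]), array([ 6.7, 34.8]), 0.2, 0.0205)
(array([ 12., 287.]), np.int32(2068), array([476.1, 326.5]), array([28.8, 93.4]), 81.7, 0.0297)
(array([168., 330.]), np.int32(2598), array([421.3, 170.2]), array([77.5, 44. ]), 16.3, 0.0302)
(array([266., 323.]), np.int32(1632), array([426.6,  56.6]), array([69.8, 43.9]), 4.0, 0.0301)
(array([394., 330.]), np.int32(2148), array([425.1, -76.2]), array([64.5, 44.2]), 1.0, 0.0301)
side wall z [np.float64(0.05), np.float64(0.05), np.float64(-0.001)] [0.54921563 0.0261383  0.02005313] [0.55221338 0.02616058 0.0194158 ]
```

View pics/w1c.png

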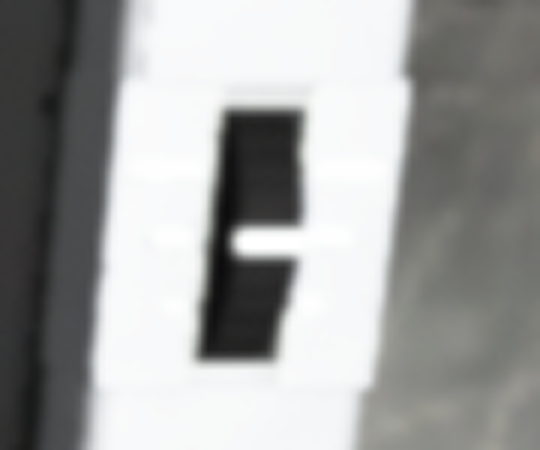

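The white line stands at the middle tick (crop (265,240); short tick at y≈303, long at y≈168), so the wheel needs about -10.8 mm at the rim.

```bash
python3 -c "
from h import *
plan(609,-162,65,0.8)"
```

```text
twist 0.02 shift [ 22.3 170.4 235.3] n 7.106489492059613
```

Request:
jog_arm --pt "-1 3 21.3 29.4 0" --pt "-1 3 21.3 29.4 0" --pt "-1 3 21.3 29.4 0" --pt "-1 3 21.3 29.4 0" --pt "-1 3 21.3 29.4 0" --pt "-1 3 21.3 29.4 0" --pt "-1 3 21.3 29.4 0" --pt "-1 1.3 21.3 29.5 0" --pt "-1 0 0 5 0" --pt "-1 0 0 0 0"

```text
time: 2.9
tool_pos: [0.6017, -0.1708, 0.0571]
tcp_rot: [-3.139, -0.014, 0.011]
wrist_force: [-0.8, -0.0, 0.9]
width: -0.005
grip_force: 0.0
```

Request:
jog_arm --pt "-1 0 0 3 0" --pt "-1 0 0 2 0" --pt "-1 0 0 0 0"

```text
time: 3.15
tool_pos: [0.606, -0.1701, 0.0575]
tcp_rot: [3.141, 0.019, 0.004]
wrist_force: [-0.2, -0.7, -0.4]
width: 0.001
grip_force: 0.0
```

Request:
jog_arm --pt "-1 0 0 1 0" --pt "-1 0 0 0 0"

```text
time: 3.32
tool_pos: [0.6057, -0.1702, 0.0563]
tcp_rot: [3.141, 0.019, 0.003]
wrist_force: [-0.3, -0.1, -0.8]
width: 0.004
grip_force: 0.0
```

```bash
python3 -c "
from h import *
p,a,M,s=pose();print(p,a,M.round(4));plan(609,-162,p[2],.8)"
```

```text
[ 605.74882216 -170.24372959   56.2978647 ] 0.7032107307176207 [[ 9.999e-01  1.230e-02  2.000e-03]
 [ 1.230e-02 -9.999e-01 -6.000e-04]
 [ 2.000e-03  6.000e-04 -1.000e+00]]
twist -0.1 shift [ 3.4 -8.2  0. ] n 0.21613834740474927
```

```bash
cat >> h.py <<'E'
def plan(x,y,z,yaw,q=False):
    p,a,M,s=pose(); c,sn=np.cos(np.radians(yaw)),np.sin(np.radians(yaw))
    d=np.array([[c,sn,0],[sn,-c,0],[0,0,-1]])@(np.array([x,y,z])-p)
    print('at',p.round(1),round(a,2),'twist',round(a-yaw,2),'shift',np.round(d,1),'n',(np.linalg.norm(d)/41).round(1),'F',s['wrist_force'].round(1),'w',round(s['width'],3)); return d
E
```

Request:
jog_arm --pt "-1 3.4 -8.2 0 0" --pt "-1 0 0 1 0" --pt "-1 0 0 0 0"

```text
time: 3.57
tool_pos: [0.6085, -0.1617, 0.0542]
tcp_rot: [3.142, 0.019, 0.001]
wrist_force: [0.4, 1.1, 0.9]
width: 0.003
grip_force: 0.0
```

Request:
jog_arm --pt "-1 0 0 1 0" --pt "-1 0 0 0 0"

```text
time: 3.73
tool_pos: [0.6088, -0.162, 0.0539]
tcp_rot: [-3.141, -0.018, -0.002]
wrist_force: [-0.1, 1.9, 4.5]
width: -0.001
grip_force: 2.3
```

Request:
jog_arm --pt "-1 0 0 1 0" --pt "-1 0 0 0 0"

```text
time: 3.9
tool_pos: [0.6095, -0.1619, 0.0539]
tcp_rot: [-3.141, -0.017, -0.004]
wrist_force: [-0.4, 3.1, 7.8]
width: 0.001
grip_force: 4.0
```

Request:
jog_arm --pt "-1 -1.8 0 0 0" --pt "-1 -1.8 0 0 0" --pt "-1 -1.8 0 0 0" --pt "-1 -1.8 0 0 0" --pt "-1 -1.8 0 0 0" --pt "-1 -1.8 0 0 0" --pt "-1 0 0 0 0" --pt "-1 0 0 0 0"

```text
time: 4.57
tool_pos: [0.5991, -0.1622, 0.0539]
tcp_rot: [-3.141, -0.017, -0.005]
wrist_force: [0.5, 3.3, 7.6]
width: 0.001
grip_force: 3.5
```

Request:
jog_arm --pt "-1 0 0 -5 0" --pt "-1 0 0 -20 0" --pt "-1 -12 0 -30 0" --pt "-1 -12 0 -30 0" --pt "-1 -12 0 -30 0" --pt "-1 -12 0 0 0" --pt "-1 0 0 0 0" --pt "-1 0 0 0 0"

```text
time: 5.23
tool_pos: [0.5488, -0.1632, 0.1668]
tcp_rot: [3.141, 0.017, -0.0]
wrist_force: [-1.1, -0.1, -0.3]
width: 0.004
grip_force: 0.0
```

```bash
python3 - <<'E'
from h import *
im,d,W,T=look('wrist','w2')
p=ray('wrist',[[0,0]],T,0)
c,K,dd=cal('wrist');Ti=np.linalg.inv(T)
def px(w): 
    q=Ti[:3,:3]@np.array(w)+Ti[:3,3]; return cv2.projectPoints(q[None],np.zeros(3),np.zeros(3),K,dd)[0].ravel()
u,v=px([.604,-.162,.05]).astype(int);print(u,v,pose()[:2])
a=cv2.resize(im[v-50:v+50,u-60:u+60,::-1],None,fx=6,fy=6,interpolation=cv2.INTER_CUBIC);a=cv2.convertScaleAbs(a,alpha=1.3,beta=-60);cv2.imwrite('pics/w2c.png',a)
E
```

```text
324 140 (array([ 548.72324653, -162.97535835,  165.8761582 ]), np.float64(0.6253833334858422))
```

View pics/w2c.png

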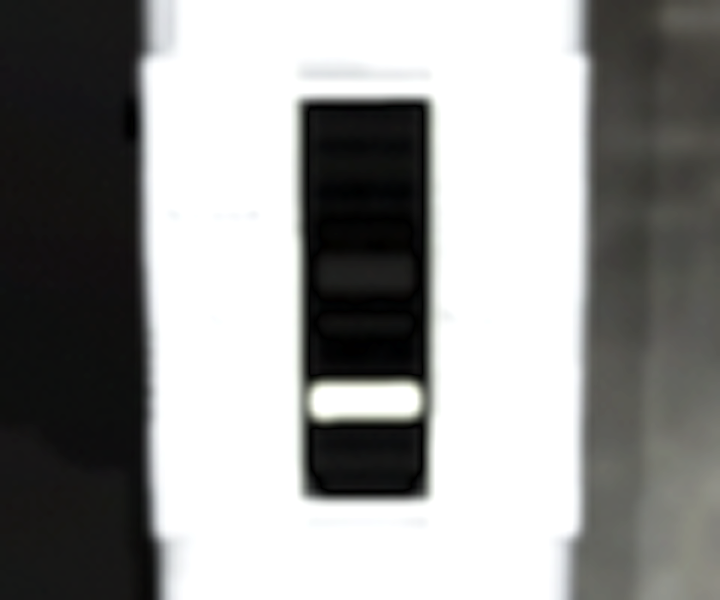

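```bash
cat >> h.py <<'E'
def wheel(T,u,v,top,bot_,line,xc):
    P=lambda yy,z: ray('wrist',[[u-60+xc/6-.5+.08,v-50+yy/6-.42]],T,z)[0]
    a,b=P(top,.046),P(bot_,.046); cx=(a[0]+b[0])/2
    best=min(np.linspace(-.8,.8,1601),key=lambda t:abs(P(line,.030+.024*np.cos(t))[0]-(cx+.024*np.sin(t))))
    print('slot',a,b,'wheel x',cx,'angle',best)
E
python3 - <<'E'
from h import *
D=np.load('pics/w2.npz');T=D['T'];im=D['im'].astype(int)
wheel(T,324,140,101,494,400,365)
g=im[90:190,264:384].sum(2)
a=im[90:190,264:384,0]
for x0,x1 in((28,44),(73,88)): print(a[10:90,x0:x1].mean(1).round(0).astype(int).tolist())
E
```

```text
slot [ 0.62370301 -0.16167312  0.046     ] [ 0.58508143 -0.16211496  0.046     ] wheel x 0.6043922193980613 angle -0.394
[245, 247, 248, 248, 248, 247, 247, 247, 247, 248, 247, 247, 248, 248, 248, 248, 248, 247, 248, 248, 251, 254, 255, 254, 251, 241, 241, 245, 247, 247, 247, 247, 247, 246, 246, 246, 246, 247, 249, 250, 251, 250, 247, 244, 245, 245, 245, 245, 245, 245, 245, 245, 245, 245, 245, 246, 247, 247, 248, 247, 246, 245, 245, 245, 245, 245, 245, 245, 245, 245, 245, 245, 245, 245, 245, 245, 245, 245, 244, 242]
[250, 250, 250, 250, 250, 249, 248, 248, 247, 247, 247, 247, 247, 247, 247, 247, 247, 247, 247, 248, 250, 252, 253, 252, 251, 247, 246, 246, 246, 246, 246, 246, 246, 246, 246, 246, 247, 247, 250, 252, 252, 250, 245, 242, 244, 245, 245, 245, 245, 246, 246, 245, 245, 246, 247, 248, 250, 251, 251, 251, 251, 251, 251, 251, 251, 251, 251, 251, 251, 251, 251, 251, 251, 251, 251, 251, 251, 250, 249, 248]
```

```bash
python3 - <<'E'
from h import *
D=np.load('pics/w2.npz');T=D['T']
for r in (32.2,50.2,68.2): print(ray('wrist',[[300,90+r]],T,.046)[0])
plan(604.5,-162,60,.8)
E
```

```text
[ 0.61452746 -0.14717716  0.046     ]
[ 0.604025   -0.14712822  0.046     ]
[ 0.59327548 -0.14707843  0.046     ]
at [ 548.7 -163.   165.9] 0.63 twist -0.17 shift [ 55.8  -0.2 105.9] n 2.9 F [-0.6  0.2 -0.7] w -0.002
```

Request:
jog_arm --pt "-1 19 0 30 0" --pt "-1 19 0 30 0" --pt "-1 17.8 0 30 0" --pt "-1 0 0 15.9 0" --pt "-1 0 0 4 0" --pt "-1 0 0 0 0" --pt "-1 0 0 3 0" --pt "-1 0 0 1 0" --pt "-1 0 0 0 0"

```text
time: 6.03
tool_pos: [0.6065, -0.1621, 0.0539]
tcp_rot: [-3.141, -0.017, -0.002]
wrist_force: [0.1, 3.1, 8.4]
width: 0.002
grip_force: 4.2
```

```bash
python3 -c "
from h import *
plan(604.5,-162,52.5,.8)"
```

```text
at [ 606.5 -162.1   53.9] 0.64 twist -0.16 shift [-2.  -0.1  1.4] n 0.1 F [0.1 3.1 8.4] w 0.002
```

Request:
jog_arm --pt "-1 -0.9 0 0 0" --pt "-1 -0.8 0 0 0" --pt "-1 0 0 0 0" --pt "-1 0 0 0 0" --pt "-1 0 0 -6 0" --pt "-1 -14 0 -30 0" --pt "-1 -14 0 -35 0" --pt "-1 -14 0 -35 0" --pt "-1 -14 0 0 0" --pt "-1 0 0 0 0"

```text
time: 6.87
tool_pos: [0.5468, -0.1636, 0.161]
tcp_rot: [3.14, 0.017, 0.003]
wrist_force: [0.5, 1.0, -0.3]
width: 0.0
grip_force: 0.0
```

```bash
cat >> h.py <<'E'
def wheelmeas(name):
    im,d,W,T=look('wrist',name); c,K,dd=cal('wrist');Ti=np.linalg.inv(T)
    q=Ti[:3,:3]@np.array([.6042,-.162,.05])+Ti[:3,3]; u,v=cv2.projectPoints(q[None],np.zeros(3),np.zeros(3),K,dd)[0].ravel().round().astype(int)
    g=im[v-50:v+50,u-3:u+4].mean((1,2)); dark=np.where(g<120)[0]; t,b=dark.min()-.5,dark.max()+.5
    k=np.arange(100); m=(k>t+2)&(k<b-2)&(g>100); l=(k*g)[m].sum()/g[m].sum()
    P=lambda r,z: ray('wrist',[[u,v-50+r]],T,z)[0]
    cx=(P(t,.046)[0]+P(b,.046)[0])/2
    f=lambda cx:min(np.linspace(-.8,.8,1601),key=lambda a:abs(P(l,.030+.024*np.cos(a))[0]-(cx+.024*np.sin(a))))
    print('rows',t,l,b,'cx',cx,'angle',f(cx),'angle(cx=.604)',f(.604),pose()[0])
E
python3 -c "
from h import *
wheelmeas('w3')"
```

```text
Traceback (most recent call last):
  File "h.py", line 64, in wheelmeas
    print('rows',t,l,b,'cx',cx,'angle',f(cx),'angle(cx=.604)',f(.604),pose()[0])
                                                              ~^^^^^^
  File "h.py", line 63, in <lambda>
    f=lambda cx:min(np.linspace(-.8,.8,1601),key=lambda a:abs(P(l,.030+.024*np.cos(a))[0]-(cx+.024*np.sin(a))))
                ~~~^^^^^^^^^^^^^^^^^^^^^^^^^^^^^^^^^^^^^^^^^^^^^^^^^^^^^^^^^^^^^^^^^^^^^^^^^^^^^^^^^^^^^^^^^^^^
  File "h.py", line 63, in <lambda>
    f=lambda cx:min(np.linspace(-.8,.8,1601),key=lambda a:abs(P(l,.030+.024*np.cos(a))[0]-(cx+.024*np.sin(a))))
                                                              ~^^^^^^^^^^^^^^^^^^^^^^^
  File "h.py", line 61, in <lambda>
    P=lambda r,z: ray('wrist',[[u,v-50+r]],T,z)[0]
                  ~~~^^^^^^^^^^^^^^^^^^^^^^^^^^
  File "h.py", line 23, in ray
    c,K,d=cal(n)
          ~~~^^^
  File "h.py", line 5, in cal
    c=bot.get_calibration(n); f=240/np.tan(np.radians(c['vfov'])/2)
ValueError: time passes only in moves, steps and waits
```

```bash
cat >> h.py <<'E'
import functools
cal=functools.lru_cache(None)(cal)
E
python3 -c "
from h import *
wheelmeas('w3')
plan(600,176,150,.8)"
```

```text
rows 15.5 66.94160649819493 83.5 cx 0.6041453115837987 angle -0.389 angle(cx=.604) -0.38200000000000006 [ 546.62714976 -162.95899201  157.98572078]
at [ 546.6 -163.   158. ] 0.62 twist -0.18 shift [  58.1 -338.2    8. ] n 8.4 F [0.4 0.3 0.5] w 0.003
```

```bash
python3 - <<'E'
from h import *
import h
for n in('w2','w3'):
    D=np.load(f'pics/{n}.npz');T=D['T'];im=D['im'];Ti=np.linalg.inv(T);c,K,dd=cal('wrist')
    q=Ti[:3,:3]@np.array([.604,-.162,.05])+Ti[:3,3]; u,v=cv2.projectPoints(q[None],np.zeros(3),np.zeros(3),K,dd)[0].ravel().round().astype(int)
    g=im[v-50:v+50,u-6:u+7].mean((1,2)); print(n,u,v,[f'{k}:{x:.0f}' for k,x in enumerate(g) if 10<k<90 and x>60])
    print(g[60:74].round(), im[v-50:v+50,u+13:u+20,0].mean(1)[25:75].round())
E
```

```text
w2 325 141 ['11:225', '12:236', '13:246', '14:232', '15:151', '16:65', '42:65', '43:69', '44:70', '45:70', '46:67', '62:134', '63:228', '64:252', '65:254', '66:254', '67:245', '68:184', '69:90', '81:80', '82:180', '83:241', '84:247', '85:241', '86:241', '87:246', '88:249', '89:250']
[ 40.  57. 134. 228. 252. 254. 254. 245. 184.  90.  41.  35.  36.  36.] [247. 247. 247. 248. 250. 252. 253. 253. 250. 248. 246. 246. 247. 246.
 247. 246. 246. 246. 247. 247. 247. 248. 251. 252. 253. 251. 244. 241.
 244. 246. 246. 246. 246. 246. 246. 246. 246. 246. 247. 249. 251. 253.
 253. 252. 251. 251. 251. 251. 251. 251.]
w3 325 138 ['11:242', '12:248', '13:231', '14:142', '41:60', '42:65', '43:68', '44:69', '45:68', '46:65', '62:85', '63:182', '64:246', '65:254', '66:254', '67:254', '68:238', '69:153', '70:63', '82:72', '83:173', '84:241', '85:248', '86:242', '87:239', '88:244', '89:248']
[ 39.  43.  85. 182. 246. 254. 254. 254. 238. 153.  63.  35.  35.  36.] [247. 247. 247. 249. 252. 253. 253. 252. 249. 247. 246. 246. 247. 247.
 247. 247. 247. 247. 247. 247. 247. 248. 251. 252. 252. 250. 245. 242.
 245. 246. 246. 246. 246. 246. 246. 246. 245. 245. 245. 247. 250. 252.
 251. 249. 246. 245. 245. 245. 245. 245.]
```

```bash
python3 - <<'E'
from h import *
W=np.load('pics/w1.npz')['W']
for x in (.57,.60,.63,.66):
    m=(abs(W[...,0]-x)<.004)&(W[...,1]>.198)&(W[...,1]<.225); P=W[m]; o=np.argsort(P[:,1]); print(x,[(round(a*1000),round(b*1000)) for a,b in P[o][::3,1:]])
plan(612,177,90,.8)
E
```

```text
0.57 [(205, 34), (212, 20), (213, 19), (214, 19), (214, 19), (214, 19), (215, 18), (224, 1), (225, 0)]
0.6 [(212, 20), (213, 20), (213, 19), (214, 19), (214, 19), (215, 19), (215, 19), (224, 2), (225, 1)]
0.63 [(213, 20), (214, 19), (214, 18), (214, 18), (215, 18), (215, 18), (215, 18), (216, 18)]
0.66 [(198, 35), (198, 24), (198, 30), (199, 23), (200, 35), (200, 21), (200, 19), (201, 36), (201, 20), (201, 20), (202, 20), (202, 20), (203, 36), (203, 22), (203, 21), (204, 19), (205, 22), (205, 21), (206, 21), (206, 19), (207, 22), (207, 19), (208, 20), (208, 20), (208, 22), (209, 20), (209, 19), (210, 21), (210, 21), (210, 21), (211, 21), (211, 20), (212, 19), (212, 19), (212, 19), (213, 19), (213, 19), (213, 19), (214, 18), (215, 18), (215, 19), (215, 19), (215, 18), (216, 19), (217, 18)]
at [ 546.6 -163.   158. ] 0.62 twist -0.18 shift [  70.1 -339.    68. ] n 8.6 F [0.4 0.3 0.5] w 0.003
```

Request:
jog_arm --pt "0.6 7 -34 0 0" --pt "0.6 7 -34 0 0" --pt "0.6 7 -34 0 0" --pt "0.6 7 -34 0 0" --pt "0.6 7 -34 0 0" --pt "0.6 7 -34 0 0" --pt "0.6 7 -34 0 0" --pt "0.6 7 -34 10 0" --pt "0.6 7 -34 20 0" --pt "0.6 7 -33 30 -0.2"

```text
time: 7.8
tool_pos: [0.6148, 0.177, 0.1008]
tcp_rot: [-3.141, -0.024, -0.003]
wrist_force: [1.1, 0.0, -0.2]
width: 0.803
grip_force: 0.0
```

```bash
python3 -c "
from h import *
plan(612,177,24,.8)"
```

```text
at [614.8 177.  100.8] 0.89 twist 0.09 shift [-2.8 -0.1 76.8] n 1.9 F [ 1.1  0.  -0.2] w 0.803
```

Request:
jog_arm --pt "0.6 0 0 20 0" --pt "0.6 0 0 20 0" --pt "0.6 0 0 15 0" --pt "0.6 0 0 5 0" --pt "0.6 0 0 0 0" --pt "0.6 0 0 0 0"

```text
time: 8.3
tool_pos: [0.6127, 0.174, 0.0401]
tcp_rot: [3.141, 0.023, -0.004]
wrist_force: [0.3, 0.2, 0.1]
width: 0.805
grip_force: 0.0
```

```bash
python3 -c "
from h import *
plan(612,177,24,.8)"
```

```text
at [612.7 174.   40.1] 0.84 twist 0.04 shift [-0.7 -3.  16.1] n 0.4 F [0.3 0.2 0.1] w 0.805
```

Request:
jog_arm --pt "0.6 -0.7 -3 8 0" --pt "0.6 0 0 8 0" --pt "0.6 0 0 0 0" --pt "-1 0 0 0 0" --pt "-1 0 0 0 0" --pt "-1 0 0 0 0" --pt "-1 0 0 0 0" --pt "-1 0 0 0 0" --force 25

```text
time: 8.97
tool_pos: [0.6128, 0.177, 0.0259]
tcp_rot: [-3.141, -0.023, -0.001]
wrist_force: [-0.5, -1.0, 2.3]
width: 0.51
grip_force: 27.8
```

```bash
python3 -c "
from h import *
plan(612,177,24,.8)"
```

```text
at [612.8 177.   25.9] 0.84 twist 0.04 shift [-0.8 -0.   1.9] n 0.1 F [-0.5 -1.   2.3] w 0.51
```

Request:
jog_arm --pt "-1 0 0 -3 0" --pt "-1 0 0 -3 0" --pt "-1 0 0 -3 0" --pt "-1 0 0 -3 0" --pt "-1 0 0 0 0"

```text
time: 9.38
tool_pos: [0.6122, 0.1769, 0.0353]
tcp_rot: [3.141, 0.023, -0.0]
wrist_force: [6.0, 0.6, -15.0]
width: 0.506
grip_force: 31.6
```

Request:
jog_arm --pt "-1 0 0 -3 0" --pt "-1 0 0 -3 0" --pt "-1 0 0 -3 0" --pt "-1 0 0 -3 0" --pt "-1 0 0 0 0"

```text
time: 9.8
tool_pos: [0.6115, 0.1766, 0.048]
tcp_rot: [3.141, 0.023, -0.004]
wrist_force: [2.4, -0.8, -9.6]
width: 0.51
grip_force: 32.7
```

Request:
jog_arm --pt "-1 -3 0 -0.5 0" --pt "-1 -3 0 -0.5 0" --pt "-1 -3 0 -0.5 0" --pt "-1 -3 0 0 0" --pt "-1 -3 0 0 0" --pt "-1 -3 0 0 0" --pt "-1 0 0 0 0"

```text
time: 10.38
tool_pos: [0.5939, 0.1769, 0.0514]
tcp_rot: [-3.141, -0.023, -0.0]
wrist_force: [-0.4, 0.5, -4.0]
width: 0.506
grip_force: 33.5
```

Request:
jog_arm --pt "-1 0 0 -10 0" --pt "-1 0 0 -20 0" --pt "-1 0 0 -30 0" --pt "-1 0 0 -30 0" --pt "-1 0 0 -20 0" --pt "-1 0 0 0 0" --pt "-1 0 0 0 0"

```text
time: 10.97
tool_pos: [0.596, 0.1772, 0.1632]
tcp_rot: [-3.14, -0.023, -0.007]
wrist_force: [-0.1, -0.2, -3.2]
width: 0.508
grip_force: 33.6
```

```bash
python3 - <<'E'
from h import *
plan(450,-299,80,10.6)
im,d,W,T=look('wrist','w4')
im2,*_=look('scene','s4')
cv2.imwrite('pics/j4.png',np.hstack([cv2.resize(im[...,::-1],(400,300)),cv2.resize(im2[180:330,240:440,::-1],(400,300))]))
E
```

```text
at [596.  177.2 163.2] 0.84 twist -9.76 shift [-231.1  441.2   83.2] n 12.3 F [-0.1 -0.2 -3.2] w 0.508
```

View pics/j4.png

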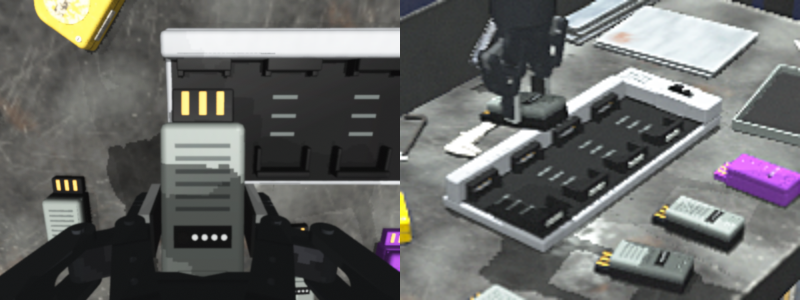

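Request:
jog_arm --pt "-1 0 0 0 -4.9" --pt "-1 0 0 0 -4.9" --pt "-1 -17.8 34 0 0" --pt "-1 -17.8 34 0 0" --pt "-1 -17.8 34 0 0" --pt "-1 -17.8 34 0 0" --pt "-1 -17.8 34 0 0" --pt "-1 -17.8 34 0 0" --pt "-1 -17.8 34 0 0" --pt "-1 -17.8 34 0 0"

```text
time: 11.9
tool_pos: [0.502, -0.1179, 0.1582]
tcp_rot: [-3.126, -0.292, 0.007]
wrist_force: [0.2, 0.4, -4.0]
width: 0.504
grip_force: 33.5
```

Request:
jog_arm --pt "-1 -17.8 34 0 0" --pt "-1 -17.8 34 10 0" --pt "-1 -17.8 34 20 0" --pt "-1 -17.8 34 20 0" --pt "-1 -17.8 34 20 0" --pt "-1 0 0 15 0" --pt "-1 0 0 0 0" --pt "-1 0 0 0 0"

```text
time: 12.57
tool_pos: [0.4473, -0.2947, 0.075]
tcp_rot: [-3.123, -0.289, 0.008]
wrist_force: [0.0, 0.1, -3.1]
width: 0.507
grip_force: 33.4
```

```bash
python3 - <<'E'
from h import *
plan(450,-300,10,10.6)
E
```

```text
at [ 447.3 -294.7   75. ] 10.57 twist -0.03 shift [ 1.7  5.7 65. ] n 1.6 F [ 0.   0.1 -3.1] w 0.507
```

Request:
jog_arm --pt "-1 1.7 5.7 15 0" --pt "-1 0 0 15 0" --pt "-1 0 0 10 0" --pt "-1 0 0 5 0" --pt "-1 0 0 4 0" --pt "-1 0 0 4 0" --pt "-1 0 0 4 0" --pt "-1 0 0 3 0" --pt "-1 0 0 0 0"

```text
time: 13.32
tool_pos: [0.4525, -0.3019, 0.0192]
tcp_rot: [3.127, 0.292, -0.001]
wrist_force: [-4.5, 0.5, 3.4]
width: 0.509
grip_force: 34.6
```

Request:
jog_arm --pt "-1 0 0 2 0" --pt "-1 0 0 2 0" --pt "-1 0 0 0 0"

```text
time: 13.57
tool_pos: [0.4529, -0.3023, 0.0154]
tcp_rot: [3.126, 0.292, 0.001]
wrist_force: [-4.9, -1.3, 5.6]
width: 0.51
grip_force: 34.8
```

Request:
jog_arm --pt "-1 0 0 2 0" --pt "-1 0 0 2 0" --pt "-1 0 0 0 0"

```text
time: 13.82
tool_pos: [0.4531, -0.3025, 0.0124]
tcp_rot: [3.126, 0.292, 0.001]
wrist_force: [-6.4, 0.3, 8.8]
width: 0.508
grip_force: 35.6
```

Request:
jog_arm --pt "-1 0 0 1 0" --pt "-1 0 0 1 0" --pt "-1 0 0 0 0"

```text
time: 14.07
tool_pos: [0.4531, -0.3025, 0.0123]
tcp_rot: [3.127, 0.292, -0.0]
wrist_force: [-12.4, 4.1, 24.6]
width: 0.506
grip_force: 37.4
```

Request:
jog_arm --pt "0.5 0 0 0 0" --pt "0.5 0 0 0 0" --pt "0.5 0 0 0 0" --pt "0.5 0 0 -20 0" --pt "0.5 0 0 -40 0" --pt "0.5 0 0 -40 0" --pt "0.5 0 0 -30 0" --pt "0.5 0 0 0 3.2" --pt "0.5 0 0 0 3" --pt "0.5 0 0 0 0"

```text
time: 14.9
tool_pos: [0.4535, -0.3019, 0.1392]
tcp_rot: [3.138, 0.12, 0.003]
wrist_force: [-0.2, 0.7, -0.2]
width: 0.75
grip_force: 0.0
```

```bash
python3 - <<'E'
from h import *
plan(380,55,200,4.4)
im,d,W,T=look('top','t5')
for a in rects(W,.02,.045,(200,270,400,350),100):print(a)
print('tray');[print(a) for a in rects(W,.024,.045,(410,255,510,350),30)]
im,d,W,T=look('wrist','w5');[print(a) for a in rects(W,.024,.045,None,200)]
E
```

```text
at [ 453.5 -301.9  139.2] 4.38 twist -0.02 shift [ -45.9 -361.5  -60.8] n 9.0 F [-0.2  0.7 -0.2] w 0.75
(array([225., 299.]), np.int32(535), array([476.1, 340.3]), array([44.3, 86.9]), 89.5, 0.0299)
(array([330., 321.]), np.int32(549), array([415.1,  55.2]), array([91.4, 43.7]), 4.4, 0.0298)
(array([289., 322.]), np.int32(552), array([413.8, 168.2]), array([91.8, 44.2]), 17.2, 0.0297)
(array([379., 322.]), np.int32(553), array([410.2, -77. ]), array([91.5, 44.2]), 0.9, 0.0295)
tray
(array([414., 259.]), np.int32(33), array([ 577.4, -175.1]), array([25.6, 16.2]), 32.6, 0.0438)
(array([460., 305.]), np.int32(410), array([ 453.4, -301.1]), array([92., 45.]), 10.6, 0.0334)
(array([105.,  35.]), np.int32(1611), array([ 550. , -169.6]), array([23.1, 51.1]), 33.5, 0.0378)
(array([325., 229.]), np.int32(10417), array([ 453.5, -301.2]), array([91.3, 44.1]), 10.7, 0.0343)
(array([  5., 304.]), np.int32(757), array([396.8, -98.8]), array([ 6.2, 63.3]), 86.4, 0.0274)
(array([606., 334.]), np.int32(4339), array([ 393.3, -495.5]), array([91.6, 44. ]), 16.2, 0.0256)
```

Request:
jog_arm --pt "0.5 -0.1 -36 0 0" --pt "0.5 -0.1 -36 0 0" --pt "0.5 -0.1 -36 0 0" --pt "0.5 -0.1 -36 0 0" --pt "0.5 -0.1 -36 0 0" --pt "0.5 -0.1 -36 0 0" --pt "0.5 -0.1 -36 0 0" --pt "0.5 -0.1 -36 0 0" --pt "0.5 -0.1 -36 0 0" --pt "0.5 -0.1 -34 0 0"

```text
time: 15.83
tool_pos: [0.4229, 0.0571, 0.1375]
tcp_rot: [-3.139, -0.124, 0.001]
wrist_force: [0.8, 0.4, -0.1]
width: 0.75
grip_force: 0.0
```

Request:
jog_arm --pt "0.5 0 0 10 0" --pt "0.5 0 0 10 0" --pt "0.5 0 0 0 0" --pt "0.5 0 0 0 0"

```text
time: 16.17
tool_pos: [0.4227, 0.0543, 0.1166]
tcp_rot: [3.139, 0.121, -0.005]
wrist_force: [0.2, -0.4, -0.0]
width: 0.749
grip_force: 0.0
```

```bash
python3 - <<'E'
from h import *
im,d,W,T=look('wrist','w6');[print(a) for a in rects(W,.024,.045,None,200)]
plan(425,56,6,4.4)
E
```

```text
(array([124., 238.]), np.int32(12277), array([413.3, 167.8]), array([92.5, 44.7]), 17.1, 0.0302)
(array([322., 250.]), np.int32(11558), array([415.2,  55.7]), array([91.5, 44.1]), 4.5, 0.0303)
(array([548., 274.]), np.int32(11544), array([410.4, -76.4]), array([92. , 44.3]), 1.4, 0.0304)
at [423.4  54.1 117.3] 4.36 twist -0.04 shift [  1.8  -1.7 111.3] n 2.7 F [ 0.8 -0.1 -0.5] w 0.748
```

Request:
jog_arm --pt "0.5 1.8 -2.2 25 0" --pt "0.5 0 0 35 0" --pt "0.5 0 0 30 0" --pt "0.5 0 0 15 0" --pt "0.5 0 0 6 0" --pt "0.5 0 0 0 0"

```text
time: 16.72
tool_pos: [0.4244, 0.0565, 0.0058]
tcp_rot: [3.139, 0.119, -0.005]
wrist_force: [-0.2, 0.2, 0.4]
width: 0.75
grip_force: 0.0
```

Request:
jog_arm --pt "-1 0 0 0 0" --pt "-1 0 0 0 0" --pt "-1 0 0 0 0" --pt "-1 0 0 0 0" --pt "-1 0 0 0 0" --force 25

```text
time: 17.13
tool_pos: [0.4273, 0.0575, 0.0087]
tcp_rot: [3.139, 0.122, 0.006]
wrist_force: [0.2, -3.6, 6.4]
width: 0.506
grip_force: 28.3
```

Request:
jog_arm --pt "-1 0 0 -15 0" --pt "-1 0 0 -35 0" --pt "-1 0 0 -35 0" --pt "-1 0 0 -10 1.8" --pt "-1 0 0 0 1.8" --pt "-1 0 0 0 0" --pt "-1 0 0 0 0"

```text
time: 17.72
tool_pos: [0.4247, 0.0578, 0.1018]
tcp_rot: [-3.141, -0.025, 0.001]
wrist_force: [0.1, 0.1, -2.6]
width: 0.512
grip_force: 27.3
```

```bash
python3 - <<'E'
from h import *
plan(609,5.2,102,.8)
E
```

```text
at [424.7  57.8 101.8] 0.9 twist 0.1 shift [183.5  55.2  -0.2] n 4.7 F [ 0.1  0.1 -2.6] w 0.512
```

Request:
jog_arm --pt "-1 30.6 9.2 0 0" --pt "-1 30.6 9.2 0 0" --pt "-1 30.6 9.2 0 0" --pt "-1 30.6 9.2 0 0" --pt "-1 30.6 9.2 0 0" --pt "-1 30.5 9.2 0 0.1" --pt "-1 0 0 0 0" --pt "-1 0 0 0 0" --pt "-1 0 0 0 0"

```text
time: 18.47
tool_pos: [0.608, 0.0053, 0.1001]
tcp_rot: [-3.141, -0.021, 0.007]
wrist_force: [-0.3, -0.3, -2.2]
width: 0.511
grip_force: 27.3
```

```bash
python3 - <<'E'
from h import *
plan(609,5.2,50,.8)
im,d,W,T=look('wrist','w7')
print('pack',[a for a in rects(W,.09,.16,(200,0,450,400),1500)])
cv2.imwrite('pics/w7s.png',im[...,::-1])
E
```

```text
at [608.    5.3 100.1] 0.76 twist -0.04 shift [ 0.9  0.1 50.1] n 1.2 F [-0.3 -0.3 -2.2] w 0.511
pack [(array([324., 301.]), np.int32(38435), array([623.3,   6.8]), array([76.8, 71.1]), 1.7, 0.1215)]
```

View pics/w7s.png

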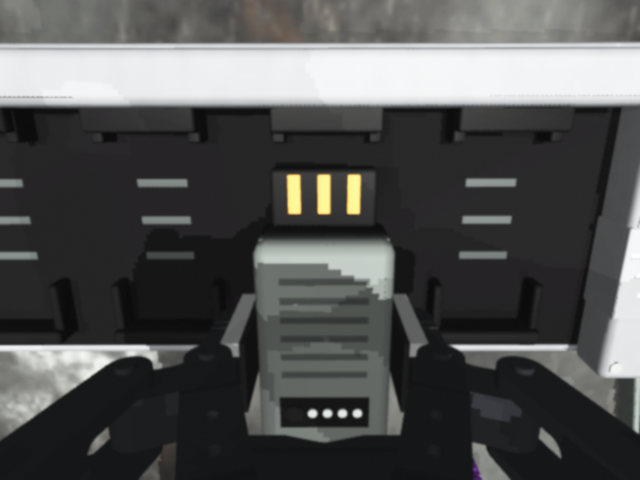

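The pack is held level, with its tongue at (324,200) and the pocket lip at (326,120). I'll check their lateral alignment numerically before lowering.

```bash
cat >> h.py <<'E'
def band(W,zlo,zhi,x0,x1,y0,y1):
    m=(W[...,2]>zlo)&(W[...,2]<zhi)&(W[...,0]>x0)&(W[...,0]<x1)&(W[...,1]>y0)&(W[...,1]<y1)
    P=W[m]*1000
    print(len(P),'x',np.percentile(P[:,0],[.5,99.5]).round(1),'y',np.percentile(P[:,1],[.5,50,99.5]).round(1),'z',np.percentile(P[:,2],[5,50,95]).round(1))
E
python3 - <<'E'
from h import *
W=np.load('pics/w7.npz')['W']
print('lips');
for y in(-.0807,.0054,.091): band(W,.040,.046,.665,.685,y-.032,y+.032)
for a in rects(W,.039,.0455,(0,105,640,142),100):print(a)
print('tongue');band(W,.085,.11,.64,.70,-.05,.05)
print('body');band(W,.112,.14,.595,.665,-.024,.04)
E
```

```text
lips
2879 x [671.7 682.6] y [-105.3  -79.1  -53.8] z [41.7 43.  44.1]
2831 x [670.6 681.6] y [-19.2   6.3  31.9] z [41.8 42.9 44. ]
2927 x [668.9 680.4] y [ 66.3  92.1 117.7] z [41.6 42.9 44. ]
(array([137., 119.]), np.int32(2970), array([674.5,  98.3]), array([11. , 64.9]), 0.9, 0.0429)
(array([326., 119.]), np.int32(2831), array([676. ,   6.4]), array([10.6, 52.2]), 0.8, 0.0429)
(array([515., 119.]), np.int32(2892), array([677.2, -79.6]), array([10.6, 52.8]), 0.7, 0.043)
(array([  4., 121.]), np.int32(226), array([673.2, 152.5]), array([ 4.4, 11.5]), 76.3, 0.0417)
tongue
7643 x [640.1 661.4] y [-12.9   7.1  26.6] z [100.  101.6 107.8]
body
23582 x [595.4 641.5] y [-21.2   6.9  38.9] z [118.5 121.7 136.2]
```

Request:
jog_arm --pt "-1 2.5 0.6 15 0" --pt "-1 0 0 20 0" --pt "-1 0 0 12 0" --pt "-1 0 0 3 0" --pt "-1 0 0 0 0" --pt "-1 0 0 0 0"

```text
time: 19.02
tool_pos: [0.612, 0.0048, 0.0523]
tcp_rot: [-3.141, -0.021, 0.0]
wrist_force: [0.2, 0.9, -2.9]
width: 0.507
grip_force: 27.2
```

Request:
jog_arm --pt "-1 0 0 2 0" --pt "-1 0 0 2 0" --pt "-1 0 0 2 0" --pt "-1 0 0 0 0"

```text
time: 19.35
tool_pos: [0.6129, 0.0046, 0.0466]
tcp_rot: [3.142, 0.02, 0.002]
wrist_force: [0.0, -0.2, -0.0]
width: 0.508
grip_force: 27.5
```

Request:
jog_arm --pt "-1 0 0 2 0" --pt "-1 0 0 2 0" --pt "-1 0 0 0 0"

```text
time: 19.6
tool_pos: [0.6143, 0.0045, 0.0437]
tcp_rot: [3.141, 0.02, 0.006]
wrist_force: [1.2, 0.2, 3.4]
width: 0.509
grip_force: 28.3
```

Request:
jog_arm --pt "-1 -1 0 2 0" --pt "-1 -1 0 2 0" --pt "-1 0 0 0 0"

```text
time: 19.85
tool_pos: [0.6152, 0.0045, 0.0411]
tcp_rot: [3.141, 0.02, 0.016]
wrist_force: [6.3, -0.2, 4.6]
width: 0.508
grip_force: 28.6
```

Request:
jog_arm --pt "-1 0 0 1 0" --pt "-1 0 0 1 0" --pt "-1 0 0 0 0"

```text
time: 20.1
tool_pos: [0.6157, 0.0045, 0.0395]
tcp_rot: [3.141, 0.02, 0.017]
wrist_force: [6.0, 0.1, 6.3]
width: 0.507
grip_force: 28.9
```

```bash
python3 - <<'E'
from h import *
plan(624,5.6,30,.8)
im,d,W,T=look('wrist','w8')
for c in (315,324,335):
    print([(round(W[r,c,0]*1000),round(W[r,c,2]*1000)) for r in range(95,330,9)])
cv2.imwrite('pics/w8s.png',im[80:380,120:520,::-1])
E
```

```text
at [615.7   4.5  39.5] 0.74 twist -0.06 shift [ 8.3 -1.   9.5] n 0.3 F [6.  0.1 6.3] w 0.507
[(691, 52), (689, 54), (686, 52), (684, 51), (681, 43), (678, 43), (675, 43), (672, 43), (667, 20), (665, 34), (662, 36), (659, 36), (656, 35), (653, 36), (650, 37), (647, 38), (648, 56), (646, 57), (643, 58), (641, 59), (638, 59), (635, 58), (632, 59), (629, 60), (626, 61), (623, 61), (621, 61)]
[(691, 52), (689, 53), (686, 52), (684, 51), (681, 43), (678, 43), (675, 43), (672, 44), (667, 20), (665, 35), (662, 35), (659, 36), (656, 36), (653, 37), (650, 37), (647, 37), (648, 54), (646, 57), (644, 59), (640, 58), (638, 59), (635, 59), (632, 59), (629, 60), (627, 61), (623, 61), (620, 61)]
[(691, 53), (689, 53), (686, 52), (684, 52), (681, 43), (678, 44), (675, 43), (672, 42), (667, 20), (666, 35), (662, 35), (659, 34), (656, 36), (653, 37), (650, 36), (646, 35), (648, 55), (646, 57), (643, 57), (641, 58), (638, 59), (635, 59), (632, 58), (629, 59), (626, 60), (623, 61), (621, 61)]
```

View pics/w8s.png

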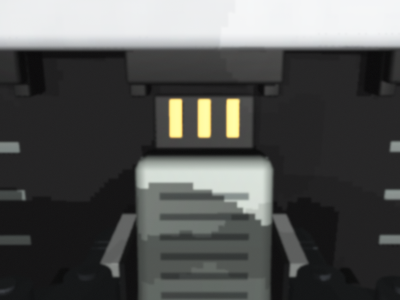

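The tongue (204,118 in the crop) sits just before the lip, centred, and tilted about 0.13 rad with the toe still about 4 mm above the floor. I'll go a little lower, then push forward.

Request:
jog_arm --pt "-1 0 0 1.5 0" --pt "-1 0 0 1.5 0" --pt "-1 0 0 0 0"

```text
time: 20.4
tool_pos: [0.6163, 0.0045, 0.0372]
tcp_rot: [3.141, 0.02, 0.018]
wrist_force: [5.8, -0.2, 8.0]
width: 0.512
grip_force: 29.5
```

Request:
jog_arm --pt "-1 2 0 0.3 0" --pt "-1 2 0 0.3 0" --pt "-1 0 0 0 0"

```text
time: 20.65
tool_pos: [0.6163, 0.0045, 0.037]
tcp_rot: [3.141, 0.02, 0.005]
wrist_force: [-7.5, -0.1, 22.4]
width: 0.511
grip_force: 31.1
```

Request:
jog_arm --pt "-1 2 0 0 0" --pt "-1 2 0 0 0" --pt "-1 0 0 0 0"

```text
time: 20.9
tool_pos: [0.6168, 0.0045, 0.0369]
tcp_rot: [3.141, 0.02, -0.007]
wrist_force: [-16.6, -0.2, 30.2]
width: 0.508
grip_force: 32.1
```

```bash
cat >> h.py <<'E'
def prof(name,cols=(324,)):
    im,d,W,T=look('wrist',name)
    for c in cols: print([(round(W[r,c,0]*1000),round(W[r,c,2]*1000)) for r in range(95,330,8)])
    return W
E
python3 - <<'E'
from h import *
plan(624,5.6,30,.8); prof('w9')
E
```

```text
at [616.8   4.5  36.9] 0.75 twist -0.05 shift [ 7.3 -1.   6.9] n 0.2 F [-16.6  -0.2  30.2] w 0.508
[(692, 53), (690, 53), (688, 53), (686, 53), (684, 51), (681, 43), (678, 44), (676, 43), (673, 43), (671, 42), (666, 28), (664, 31), (661, 32), (658, 31), (656, 32), (653, 33), (650, 34), (647, 32), (650, 52), (647, 53), (645, 54), (643, 55), (640, 55), (637, 55), (635, 57), (633, 56), (630, 57), (627, 57), (625, 58), (622, 58)]
```

Request:
jog_arm --pt "-1 0 0 -1.5 0" --pt "-1 0 0 -1 0" --pt "-1 0 0 0 0"

```text
time: 21.2
tool_pos: [0.6168, 0.0045, 0.037]
tcp_rot: [3.141, 0.021, -0.005]
wrist_force: [-10.3, -0.3, 16.0]
width: 0.506
grip_force: 30.4
```

Request:
jog_arm --pt "-1 1.5 0 0 0" --pt "-1 1.5 0 0 0" --pt "-1 0 0 0 0"

```text
time: 21.45
tool_pos: [0.6193, 0.0046, 0.0367]
tcp_rot: [3.141, 0.02, -0.007]
wrist_force: [-10.4, -0.1, 16.5]
width: 0.513
grip_force: 30.3
```

```bash
python3 - <<'E'
from h import *
plan(624,5.6,30,.8); prof('w10')
E
```

```text
at [619.3   4.6  36.7] 0.74 twist -0.06 shift [ 4.7 -1.   6.7] n 0.2 F [-10.4  -0.1  16.5] w 0.513
[(695, 53), (693, 53), (691, 52), (688, 52), (686, 53), (684, 52), (681, 43), (678, 43), (676, 42), (673, 42), (671, 43), (667, 31), (664, 31), (661, 31), (658, 32), (656, 34), (653, 34), (649, 32), (652, 51), (650, 53), (648, 56), (645, 55), (643, 56), (640, 55), (637, 55), (635, 57), (632, 56), (630, 58), (628, 58), (625, 59)]
```

Request:
jog_arm --pt "-1 1.5 0 -0.7 0" --pt "-1 2 0 0 0" --pt "-1 2 0 0 0" --pt "-1 0 0 0 0"

```text
time: 21.83
tool_pos: [0.6256, 0.0047, 0.0364]
tcp_rot: [-3.141, -0.02, 0.004]
wrist_force: [-6.3, 0.1, 7.9]
width: 0.506
grip_force: 29.4
```

Request:
jog_arm --pt "-1 2 0 0 0" --pt "-1 2 0 0 0" --pt "-1 0 0 0 0"

```text
time: 22.08
tool_pos: [0.6296, 0.0048, 0.0362]
tcp_rot: [-3.141, -0.02, 0.004]
wrist_force: [-6.2, -0.3, 6.3]
width: 0.507
grip_force: 29.3
```

```bash
python3 - <<'E'
from h import *
plan(624,5.6,30,.8); prof('w11')
E
```

```text
at [629.6   4.8  36.2] 0.74 twist -0.06 shift [-5.6 -0.9  6.2] n 0.2 F [-6.2 -0.3  6.3] w 0.507
[(705, 47), (703, 51), (701, 53), (699, 52), (696, 53), (694, 52), (692, 53), (690, 53), (687, 53), (685, 52), (682, 49), (679, 42), (676, 43), (674, 44), (670, 41), (666, 32), (663, 33), (660, 33), (662, 51), (660, 53), (658, 54), (656, 54), (653, 56), (651, 57), (648, 56), (646, 57), (643, 56), (640, 57), (638, 58), (635, 57)]
```

Request:
jog_arm --pt "-1 0.7 0 0 0" --pt "-1 0 0 2 0" --pt "-1 0 0 2 0" --pt "-1 0 0 0 0"

```text
time: 22.47
tool_pos: [0.6298, 0.0048, 0.0318]
tcp_rot: [-3.142, -0.02, 0.005]
wrist_force: [-6.4, 0.1, 5.7]
width: 0.507
grip_force: 29.5
```

Request:
jog_arm --pt "-1 -0.5 0 1.5 0" --pt "-1 -0.5 0 1.5 0" --pt "-1 0 0 0 0"

```text
time: 22.72
tool_pos: [0.6286, 0.0048, 0.0286]
tcp_rot: [-3.142, -0.02, 0.006]
wrist_force: [-5.8, -0.8, 6.0]
width: 0.507
grip_force: 29.7
```

Request:
jog_arm --pt "-1 0 0 1 0" --pt "0.4 0 0 0 0" --pt "0.4 0 0 0 0" --pt "0.4 0 0 0 0" --pt "0.4 0 0 -15 0" --pt "0.4 -10 0 -30 0" --pt "0.4 -20 0 -30 0" --pt "0.4 0 0 0 0" --pt "0.4 0 0 0 0"

```text
time: 23.47
tool_pos: [0.6021, 0.0044, 0.1054]
tcp_rot: [3.141, 0.02, 0.008]
wrist_force: [1.1, 0.0, -0.4]
width: 0.702
grip_force: 0.0
```

```bash
cat >> h.py <<'E'
def bay(W,x,y):
    m=(abs(W[...,1]-y)<.025)&(W[...,2]>.040)&(W[...,2]<.075)&(W[...,0]>x-.075)&(W[...,0]<x+.044)
    P=W[m]*1000
    if len(P)<50: print('none');return
    r=cv2.minAreaRect(P[:,:2].astype(np.float32)); A=np.c_[P[:,0]-P[:,0].mean(),P[:,1]-P[:,1].mean(),np.ones(len(P))]
    q=A
    for _ in range(3):
        k=np.linalg.lstsq(A,P[:,2],rcond=None)[0]; g=abs(A@k-P[:,2])<2; A,P=A[g],P[g]
    print('rect',np.round(r[0],1),np.round(r[1],1),round(r[2],1),'plane slopes',k[:2].round(3),'z',k[2].round(1))
E
python3 - <<'E'
from h import *
im,d,W,T=look('wrist','w12'); bay(W,.624,.0056)
plan(476,340,130,-.5)
E
```

```text
rect [611.5   5.8] [99.8 44.2] 0.7 plane slopes [-0.002 -0.   ] z 50.3
at [601.2   4.4 103.6] 0.74 twist 1.24 shift [-128.1 -334.5  -26.4] n 8.8 F [-1.   0.9 -1. ] w 0.701
```

```bash
python3 - <<'E'
from h import *
plan(423,171,105,17.1)
E
```

```text
at [601.2   4.4 103.6] 0.74 twist -16.36 shift [-121.3 -211.7   -1.4] n 6.0 F [-1.   0.9 -1. ] w 0.701
```

Request:
jog_arm --pt "0.5 0 0 0 -5.5" --pt "0.5 0 0 0 -5.5" --pt "0.5 0 0 0 -5.4" --pt "0.5 -17.3 -30.2 0 0" --pt "0.5 -17.3 -30.2 0 0" --pt "0.5 -17.3 -30.2 0 0" --pt "0.5 -17.3 -30.2 0 0" --pt "0.5 -17.3 -30.2 0 0" --pt "0.5 -17.3 -30.2 0 0" --pt "0.5 -17.3 -30.2 0 0"

```text
time: 24.35
tool_pos: [0.4205, 0.1713, 0.1011]
tcp_rot: [3.106, 0.467, -0.004]
wrist_force: [0.3, 0.5, -0.2]
width: 0.752
grip_force: 0.0
```

Request:
jog_arm --pt "0.5 0 0 0 0" --pt "0.5 0 0 0 0" --pt "0.5 0 0 0 0"

```text
time: 24.6
tool_pos: [0.4226, 0.1707, 0.102]
tcp_rot: [3.106, 0.47, -0.001]
wrist_force: [0.8, 0.4, -0.1]
width: 0.745
grip_force: 0.0
```

```bash
python3 - <<'E'
from h import *
im,d,W,T=look('wrist','w13');r=rects(W,.024,.036,None,2000);[print(a) for a in r]
plan(423,171,8,17.1)
E
```

```text
(array([31., 69.]), np.int32(9217), array([466.3, 330.9]), array([72.8, 29. ]), 3.4, 0.0302)
(array([341., 316.]), np.int32(11627), array([385.9, 150.1]), array([92.3, 44.1]), 18.2, 0.0303)
at [423.2 170.4 102.2] 17.14 twist 0.04 shift [ 0.  -0.6 94.2] n 2.3 F [ 1.  -0.3 -0.1] w 0.75
```

Pack B has been knocked to (386,150), yaw 18.2°, so I'll follow it there.

```bash
python3 - <<'E'
from h import *
plan(395.4,153.2,8,18.2)
E
```

```text
at [423.2 170.4 102.2] 17.14 twist -1.06 shift [-31.7   7.6  94.2] n 2.4 F [ 1.  -0.3 -0.1] w 0.75
```

Request:
jog_arm --pt "0.5 0 0 0 -1.1" --pt "0.5 -16 3.8 5 0" --pt "0.5 -15.7 3.8 10 0" --pt "0.5 0 0 15 0" --pt "0.5 0 0 0 0" --pt "0.5 0 0 0 0"

```text
time: 25.15
tool_pos: [0.3948, 0.1528, 0.0722]
tcp_rot: [3.102, 0.496, -0.003]
wrist_force: [0.2, 0.5, 0.9]
width: 0.751
grip_force: 0.0
```

```bash
python3 - <<'E'
from h import *
im,d,W,T=look('wrist','w14');r=rects(W,.024,.036,None,2000);[print(a) for a in r]
plan(395.4,153.2,8,18.2)
E
```

```text
(array([326., 282.]), np.int32(16599), array([386. , 150.2]), array([91.7, 44.2]), 18.4, 0.0303)
at [395.7 153.2  73. ] 18.19 twist -0.01 shift [-0.3 -0.1 65. ] n 1.6 F [ 0.6 -0.3  0.2] w 0.753
```

Request:
jog_arm --pt "0.5 0 0 20 0" --pt "0.5 0 0 25 0" --pt "0.5 0 0 15 0" --pt "0.5 0 0 5 0" --pt "0.5 0 0 0 0" --pt "-1 0 0 0 0" --pt "-1 0 0 0 0" --pt "-1 0 0 0 0" --pt "-1 0 0 0 0" --pt "-1 0 0 0 0"

```text
time: 26.03
tool_pos: [0.3965, 0.154, 0.0092]
tcp_rot: [-3.102, -0.498, -0.005]
wrist_force: [0.4, -1.1, 5.9]
width: 0.51
grip_force: 27.9
```

Request:
jog_arm --pt "-1 0 0 -15 0" --pt "-1 0 0 -35 0" --pt "-1 0 0 -35 0" --pt "-1 0 0 -10 5.8" --pt "-1 0 0 0 5.8" --pt "-1 0 0 0 5.8" --pt "-1 0 0 0 0" --pt "-1 0 0 0 0"

```text
time: 26.7
tool_pos: [0.394, 0.1535, 0.1023]
tcp_rot: [3.141, 0.028, -0.002]
wrist_force: [-0.4, -1.0, -2.1]
width: 0.51
grip_force: 27.0
```

```bash
python3 - <<'E'
from h import *
plan(610,90.7,100,.8)
E
```

```text
at [394.  153.5 102.3] 1.01 twist 0.21 shift [215.1  65.8   2.3] n 5.5 F [-0.4 -1.  -2.1] w 0.51
```

Request:
jog_arm --pt "-1 0 0 0 0.2" --pt "-1 30.7 9.4 0 0" --pt "-1 30.7 9.4 0 0" --pt "-1 30.7 9.4 0 0" --pt "-1 30.7 9.4 0 0" --pt "-1 30.7 9.4 0 0" --pt "-1 30.7 9.4 0 0" --pt "-1 30.7 9.4 0 0" --pt "-1 0 0 0 0" --pt "-1 0 0 0 0"

```text
time: 27.53
tool_pos: [0.6115, 0.0895, 0.1017]
tcp_rot: [-3.142, -0.018, 0.002]
wrist_force: [-0.8, 0.3, -2.6]
width: 0.507
grip_force: 27.0
```

```bash
cat >> h.py <<'E'
def align(name):
    im,d,W,T=look('wrist',name); p=pose()[0]/1000
    print('lips');[print(a) for a in rects(W,.039,.0455,(180,105,470,150),300)]
    g=p[2]; print('tongue');band(W,g-.004,g+.004,.63,.70,p[1]-.03,p[1]+.03)
    m=(W[...,2]>g-.004)&(W[...,2]<g+.004)&(W[...,0]>.645)&(abs(W[...,1]-p[1])<.03)
    rr=[]
    for r in range(480):
        c=np.where(m[r])[0]
        if len(c)>60: rr.append((W[r,c.min(),1]+W[r,c.max(),1])/2*1000)
    print('tongue yc',np.round(rr[::6],1)); print('pack top');band(W,g+.015,g+.028,p[0],p[0]+.05,p[1]-.03,p[1]+.03)
E
python3 - <<'E'
from h import *
plan(610,90.7,50,.8); align('w15')
E
```

```text
at [611.5  89.5 101.7] 0.64 twist -0.16 shift [-1.5 -1.2 51.7] n 1.3 F [-0.8  0.3 -2.6] w 0.507
lips
(array([187., 131.]), np.int32(337), array([673.9, 154.8]), array([ 5.8, 10.5]), 88.0, 0.0427)
(array([322., 130.]), np.int32(2701), array([674.8,  92.3]), array([10.9, 51.8]), 0.7, 0.0429)
(array([460., 130.]), np.int32(471), array([675.8,  28.4]), array([10.4,  8.9]), 1.3, 0.0428)
tongue
6620 x [645.2 665.7] y [ 72.9  91.4 109.7] z [101.2 102.7 103.9]
tongue yc [91.4 91.5 91.6 91.4 91.4 91.1 91.4 91.5 91.2 91.1 90.7]
pack top
16415 x [610.1 645.8] y [ 63.3  90.9 117.8] z [119.6 122.6 124. ]
```

Request:
jog_arm --pt "-1 -3 -0.9 15 -0.1" --pt "-1 0 0 20 0" --pt "-1 0 0 13 0" --pt "-1 0 0 4 0" --pt "-1 0 0 2 0" --pt "-1 0 0 2 0" --pt "-1 0 0 2 0" --pt "-1 0 0 2 0" --pt "-1 0 0 0 0"

```text
time: 28.33
tool_pos: [0.6086, 0.0913, 0.0443]
tcp_rot: [-3.141, -0.02, -0.004]
wrist_force: [-1.5, 0.7, 4.6]
width: 0.51
grip_force: 27.9
```

Request:
jog_arm --pt "-1 0 0 2 0" --pt "-1 0 0 2 0" --pt "-1 0 0 0 0"

```text
time: 28.58
tool_pos: [0.6104, 0.0913, 0.0408]
tcp_rot: [-3.141, -0.02, -0.01]
wrist_force: [0.6, 0.1, 4.5]
width: 0.505
grip_force: 28.2
```

```bash
python3 - <<'E'
from h import *
plan(623,90.7,30,.8); prof('w16')
E
```

```text
at [610.4  91.3  40.8] 0.74 twist -0.06 shift [12.6  0.8 10.8] n 0.4 F [0.6 0.1 4.5] w 0.505
[(686, 52), (684, 52), (682, 50), (679, 43), (677, 44), (674, 43), (672, 44), (668, 21), (665, 22), (661, 20), (660, 35), (658, 36), (655, 37), (652, 36), (649, 37), (647, 38), (644, 38), (642, 42), (643, 55), (641, 58), (638, 58), (636, 59), (634, 59), (631, 59), (629, 60), (626, 61), (623, 61), (621, 61), (618, 61), (615, 61)]
```

Request:
jog_arm --pt "-1 0 0 1.5 0" --pt "-1 1 0 1 0" --pt "-1 2 0 0 0" --pt "-1 2 0 0 0" --pt "-1 0 0 0 0"

```text
time: 29.05
tool_pos: [0.6117, 0.0913, 0.0382]
tcp_rot: [-3.141, -0.02, 0.003]
wrist_force: [-9.5, -0.1, 14.6]
width: 0.508
grip_force: 29.6
```

Request:
jog_arm --pt "-1 2 0 0 0" --pt "-1 2 0 0 0" --pt "-1 0 0 0 0"

```text
time: 29.3
tool_pos: [0.6156, 0.0914, 0.0379]
tcp_rot: [-3.141, -0.02, 0.003]
wrist_force: [-9.6, -0.2, 13.1]
width: 0.509
grip_force: 29.3
```

```bash
python3 - <<'E'
from h import *
plan(623,90.7,30,.8); prof('w17')
E
```

```text
at [615.6  91.4  37.9] 0.74 twist -0.06 shift [7.4 0.8 7.9] n 0.3 F [-9.6 -0.2 13.1] w 0.509
[(691, 53), (689, 52), (687, 52), (685, 52), (682, 51), (680, 43), (677, 43), (675, 43), (672, 43), (670, 43), (665, 30), (662, 30), (660, 32), (657, 31), (654, 32), (651, 33), (649, 33), (646, 34), (648, 52), (646, 54), (644, 55), (641, 55), (639, 56), (636, 55), (634, 57), (631, 57), (628, 56), (626, 58), (623, 58), (621, 59)]
```

Request:
jog_arm --pt "-1 2 0 -0.7 0" --pt "-1 2 0 0 0" --pt "-1 2 0 0 0" --pt "-1 2 0 0 0" --pt "-1 0 0 0 0"

```text
time: 29.77
tool_pos: [0.6239, 0.0914, 0.0377]
tcp_rot: [-3.141, -0.02, 0.002]
wrist_force: [-5.7, 0.2, 6.4]
width: 0.509
grip_force: 28.6
```

Request:
jog_arm --pt "-1 2 0 0 0" --pt "-1 2 0 0 0" --pt "-1 1 0 0 0" --pt "-1 0 0 0 0"

```text
time: 30.1
tool_pos: [0.6288, 0.0914, 0.0376]
tcp_rot: [-3.141, -0.02, 0.002]
wrist_force: [-5.1, -0.8, 7.1]
width: 0.511
grip_force: 28.6
```

```bash
python3 - <<'E'
from h import *
plan(623,90.7,30,.8); prof('w18')
E
```

```text
at [628.8  91.4  37.6] 0.74 twist -0.06 shift [-5.8  0.6  7.6] n 0.2 F [-5.1 -0.8  7.1] w 0.511
[(706, 21), (702, 51), (700, 52), (698, 51), (696, 52), (693, 52), (691, 51), (689, 53), (686, 52), (684, 51), (681, 51), (678, 42), (675, 42), (672, 43), (670, 44), (665, 34), (662, 32), (659, 35), (661, 51), (659, 54), (657, 54), (654, 55), (652, 54), (649, 55), (647, 56), (644, 56), (642, 57), (639, 57), (637, 58), (634, 59)]
```

Request:
jog_arm --pt "-1 0.7 0 0 0" --pt "-1 0 0 2 0" --pt "-1 0 0 2 0" --pt "-1 -0.5 0 2 0" --pt "-1 -0.5 0 1.5 0" --pt "-1 0 0 1.5 0" --pt "-1 0 0 1 0" --pt "-1 0 0 0 0"

```text
time: 30.82
tool_pos: [0.6277, 0.0914, 0.0281]
tcp_rot: [3.141, 0.02, -0.004]
wrist_force: [-8.6, 0.6, 11.6]
width: 0.51
grip_force: 29.7
```

```bash
python3 - <<'E'
from h import *
W=prof('w19')
E
```

```text
Traceback (most recent call last):
  File "h.py", line 73, in prof
    for c in cols: print([(round(W[r,c,0]*1000),round(W[r,c,2]*1000)) for r in range(95,330,8)])
                           ~~~~~^^^^^^^^^^^^^^^
ValueError: cannot convert float NaN to integer
```

Request:
jog_arm --pt "0.4 0 0 0 0" --pt "0.4 0 0 0 0" --pt "0.4 0 0 0 0" --pt "0.4 0 0 -15 0" --pt "0.4 -10 0 -30 0" --pt "0.4 -20 0 -30 0" --pt "0.4 0 0 0 0" --pt "0.4 0 0 0 0"

```text
time: 31.53
tool_pos: [0.6007, 0.0912, 0.1044]
tcp_rot: [-3.141, -0.021, -0.008]
wrist_force: [-0.6, -0.0, -0.2]
width: 0.706
grip_force: 0.0
```

```bash
python3 - <<'E'
from h import *
im,d,W,T=look('wrist','w20'); bay(W,.6228,.0914);bay(W,.624,.0056)
plan(486,340,105,-.5)
im,d,W,T=look('top','t20');[print(a) for a in rects(W,.02,.045,(180,260,400,360),100)]
E
```

```text
rect [610.4  92.4] [99.5 44.2] 0.9 plane slopes [-0.002 -0.   ] z 50.3
rect [611.3   6.3] [100.   44.3] 0.7 plane slopes [-0.003 -0.007] z 50.4
at [599.8  91.  102.7] 0.74 twist 1.24 shift [-116.  -248.    -2.3] n 6.7 F [-0.3  0.2 -0. ] w 0.702
(array([312., 266.]), np.int32(277), array([562.1, 101. ]), array([105.8,  39.2]), 89.4, 0.0257)
(array([377., 265.]), np.int32(309), array([561.8, -73.7]), array([129.5,  36.3]), 89.5, 0.023)
(array([225., 299.]), np.int32(542), array([476.2, 341.3]), array([45.3, 87.1]), 89.7, 0.03)
(array([379., 322.]), np.int32(556), array([410. , -77.6]), array([91.2, 44.6]), 0.2, 0.0295)
```

Bays 2 and 3 are both home and level at z = 50.3. Next is pack A.

Request:
jog_arm --pt "0.5 0 0 0 1.2" --pt "0.5 -16.6 -35.4 0 0" --pt "0.5 -16.6 -35.4 0 0" --pt "0.5 -16.6 -35.4 0 0" --pt "0.5 -16.6 -35.4 0 0" --pt "0.5 -16.6 -35.4 0 0" --pt "0.5 -16.6 -35.4 10 0" --pt "0.5 -16.4 -35.6 20 0" --pt "0.5 0 0 0 0" --pt "0.5 0 0 0 0"

```text
time: 32.47
tool_pos: [0.4832, 0.3387, 0.0699]
tcp_rot: [3.138, -0.007, -0.007]
wrist_force: [0.9, 0.1, 0.0]
width: 0.752
grip_force: 0.0
```

```bash
python3 - <<'E'
from h import *
im,d,W,T=look('wrist','w21');[print(a) for a in rects(W,.024,.036,None,2000)]
plan(486,340,8,-.5)
E
```

```text
(array([320., 277.]), np.int32(17172), array([476.8, 341.5]), array([44.2, 91.7]), 89.6, 0.0303)
at [484.6 337.9  70.9] -0.36 twist 0.14 shift [ 1.4 -2.1 62.9] n 1.5 F [ 0.9 -0.9  0.4] w 0.75
```

Request:
jog_arm --pt "0.5 2.2 -3.6 20 0.1" --pt "0.5 0 0 25 0" --pt "0.5 0 0 13 0" --pt "0.5 0 0 5 0" --pt "0.5 0 0 0 0" --pt "-1 0 0 0 0" --pt "-1 0 0 0 0" --pt "-1 0 0 0 0" --pt "-1 0 0 0 0" --pt "-1 0 0 0 0"

```text
time: 33.35
tool_pos: [0.4892, 0.3419, 0.0113]
tcp_rot: [-3.141, 0.015, -0.003]
wrist_force: [-0.2, -0.6, 3.3]
width: 0.506
grip_force: 28.3
```

Request:
jog_arm --pt "-1 0 0 -15 0" --pt "-1 0 0 -35 0" --pt "-1 0 0 -35 0" --pt "-1 0 0 -10 -1.2" --pt "-1 0 0 0 0" --pt "-1 0 0 0 0"

```text
time: 33.85
tool_pos: [0.488, 0.3417, 0.1049]
tcp_rot: [-3.141, -0.018, -0.001]
wrist_force: [-0.2, -0.2, -3.4]
width: 0.508
grip_force: 27.7
```

```bash
python3 - <<'E'
from h import *
plan(606,176.8,101,.8)
E
```

```text
at [488.  341.7 104.9] 0.65 twist -0.15 shift [115.6 166.5   3.9] n 4.9 F [-0.2 -0.2 -3.4] w 0.508
```

Request:
jog_arm --pt "-1 19.3 27.7 0 -0.1" --pt "-1 19.3 27.7 0 0" --pt "-1 19.3 27.7 0 0" --pt "-1 19.3 27.7 0 0" --pt "-1 19.2 27.7 0 0" --pt "-1 19.2 27.7 0 0" --pt "-1 0 0 0 0" --pt "-1 0 0 0 0" --pt "-1 0 0 0 0"

```text
time: 34.6
tool_pos: [0.6038, 0.1763, 0.1019]
tcp_rot: [3.141, 0.019, -0.008]
wrist_force: [0.1, 0.6, -3.1]
width: 0.505
grip_force: 27.7
```

```bash
python3 - <<'E'
from h import *
plan(606,176.8,50,.8); align('w22')
E
```

```text
at [603.8 176.3 101.9] 0.68 twist -0.12 shift [ 2.3 -0.5 51.9] n 1.3 F [ 0.1  0.6 -3.1] w 0.505
lips
(array([323., 116.]), np.int32(2592), array([673. , 178.3]), array([ 9.7, 52.1]), 0.7, 0.0429)
(array([461., 116.]), np.int32(375), array([673.7, 115.2]), array([10.2,  7.5]), 4.5, 0.0427)
tongue
6665 x [636.  656.8] y [158.8 178.2 197. ] z [ 99.6 100.9 104.1]
tongue yc [178.  178.2 178.2 178.3 178.3 178. ]
pack top
14540 x [604.  636.7] y [150.1 177.6 204.7] z [118.8 120.9 123.6]
```

Request:
jog_arm --pt "-1 2 -0.2 15 -0.1" --pt "-1 0 0 20 0" --pt "-1 0 0 12 0" --pt "-1 0 0 4 0" --pt "-1 0 0 2 0" --pt "-1 0 0 2 0" --pt "-1 0 0 2 0" --pt "-1 0 0 2 0" --pt "-1 0 0 0 0"

```text
time: 35.4
tool_pos: [0.6091, 0.1775, 0.0478]
tcp_rot: [-3.141, -0.023, -0.004]
wrist_force: [-0.2, 0.4, 3.7]
width: 0.51
grip_force: 28.4
```

Request:
jog_arm --pt "-1 0 0 2 0" --pt "-1 0 0 1 0" --pt "-1 0 0 0 0"

```text
time: 35.65
tool_pos: [0.6105, 0.1775, 0.0452]
tcp_rot: [-3.14, -0.023, -0.009]
wrist_force: [2.1, 0.8, 4.2]
width: 0.51
grip_force: 28.8
```

```bash
sed -i 's/^    for c in cols: print.*/    for c in cols: print([tuple((W[r,c,[0,2]]*1000).round(0)) for r in range(95,330,8) if W[r,c,0]>0])/; ' h.py; sed -i 's/tuple((W\[r,c,\[0,2\]\]\*1000).round(0))/f"{W[r,c,0]*1000:.0f},{W[r,c,2]*1000:.0f}"/' h.py; python3 - <<'E'
from h import *
plan(623,90.7,30,.8); prof('w23')
E
```

```text
at [610.5 177.5  45.2] 0.84 twist 0.04 shift [11.3 87.  15.2] n 2.2 F [2.1 0.8 4.2] w 0.51
['686,52', '684,53', '682,52', '679,48', '677,44', '674,43', '672,42', '669,43', '664,21', '661,20', '660,40', '658,42', '655,42', '652,42', '649,40', '647,41', '644,42', '642,48', '643,59', '641,62', '638,62', '636,62', '633,63', '631,63', '628,63', '625,63', '623,64', '620,64', '617,64', '615,65']
```

Request:
jog_arm --pt "-1 -1 0 2 0" --pt "-1 -1 0 2 0" --pt "-1 0 0 1 0" --pt "-1 0 0 0 0"

```text
time: 36.03
tool_pos: [0.6115, 0.1776, 0.0415]
tcp_rot: [-3.14, -0.023, -0.018]
wrist_force: [7.4, -0.4, 6.0]
width: 0.508
grip_force: 29.4
```

```bash
python3 - <<'E'
from h import *
plan(623,90.7,30,.8); prof('w24')
E
```

```text
at [611.5 177.6  41.5] 0.85 twist 0.05 shift [10.2 87.1 11.5] n 2.2 F [ 7.4 -0.4  6. ] w 0.508
['687,52', '685,53', '683,52', '680,50', '678,43', '675,44', '673,44', '670,42', '666,20', '663,20', '661,32', '658,34', '656,36', '653,34', '650,35', '647,36', '644,34', '642,38', '643,54', '642,57', '639,58', '636,56', '634,58', '631,58', '628,58', '626,58', '624,60', '621,60', '618,60', '616,61']
```

Request:
jog_arm --pt "-1 1 0 1 0" --pt "-1 2 0 0.2 0" --pt "-1 2 0 0 0" --pt "-1 2 0 0 0" --pt "-1 0 0 0 0"

```text
time: 36.5
tool_pos: [0.6122, 0.1776, 0.0398]
tcp_rot: [-3.141, -0.023, 0.003]
wrist_force: [-9.3, 0.1, 18.3]
width: 0.51
grip_force: 31.0
```

Request:
jog_arm --pt "-1 2 0 0 0" --pt "-1 2 0 0 0" --pt "-1 0 0 0 0"

```text
time: 36.75
tool_pos: [0.6145, 0.1776, 0.0396]
tcp_rot: [-3.141, -0.023, 0.008]
wrist_force: [-13.8, -0.2, 21.7]
width: 0.51
grip_force: 31.2
```

```bash
python3 - <<'E'
from h import *
plan(623,90.7,30,.8); prof('w25')
E
```

```text
at [614.5 177.6  39.6] 0.83 twist 0.03 shift [ 7.3 87.   9.6] n 2.1 F [-13.8  -0.2  21.7] w 0.51
['690,52', '688,53', '686,53', '683,51', '681,51', '678,43', '676,43', '673,43', '671,43', '668,43', '663,21', '661,30', '658,32', '655,31', '653,32', '650,33', '647,34', '644,34', '647,53', '644,54', '642,56', '639,54', '637,56', '635,56', '632,57', '630,57', '627,57', '624,58', '622,58', '619,59']
```

Request:
jog_arm --pt "-1 1 0 -1.3 0" --pt "-1 2 0 0 0" --pt "-1 2 0 0 0" --pt "-1 2 0 0 0" --pt "-1 0 0 0 0"

```text
time: 37.22
tool_pos: [0.6224, 0.1774, 0.039]
tcp_rot: [3.141, 0.023, -0.005]
wrist_force: [-6.6, 0.3, 10.3]
width: 0.511
grip_force: 29.8
```

Request:
jog_arm --pt "-1 2 0 0 0" --pt "-1 1 0 0 0" --pt "-1 0 0 0 0"

```text
time: 37.47
tool_pos: [0.6251, 0.1774, 0.0388]
tcp_rot: [3.141, 0.023, -0.005]
wrist_force: [-7.4, 1.3, 9.0]
width: 0.511
grip_force: 29.8
```

```bash
python3 - <<'E'
from h import *
plan(623,90.7,30,.8); prof('w26')
E
```

```text
at [625.1 177.4  38.8] 0.84 twist 0.04 shift [-3.3 86.7  8.8] n 2.1 F [-7.4  1.3  9. ] w 0.511
['701,52', '699,52', '696,53', '694,52', '692,53', '690,53', '687,52', '685,53', '682,51', '680,49', '676,43', '674,43', '671,43', '669,44', '664,32', '661,33', '658,33', '655,34', '657,51', '655,54', '653,54', '650,54', '648,55', '645,56', '643,56', '640,57', '637,57', '635,57', '633,58', '630,59']
```

Request:
jog_arm --pt "-1 1.5 0 0 0" --pt "-1 1.7 0 0 0" --pt "-1 0 0 0 0" --pt "-1 0 0 2 0" --pt "-1 0 0 2 0" --pt "-1 -0.5 0 2 0" --pt "-1 -0.5 0 1.5 0" --pt "-1 0 0 1.5 0" --pt "-1 0 0 0 0"

```text
time: 38.27
tool_pos: [0.6268, 0.1774, 0.0298]
tcp_rot: [3.141, 0.023, -0.007]
wrist_force: [-8.9, -0.3, 10.1]
width: 0.51
grip_force: 30.7
```

```bash
python3 - <<'E'
from h import *
plan(623,90.7,30,.8); prof('w27')
E
```

```text
at [626.8 177.4  29.8] 0.84 twist 0.04 shift [-5.  86.6 -0.2] n 2.1 F [-8.9 -0.3 10.1] w 0.51
['702,49', '700,52', '698,52', '696,53', '694,52', '692,52', '690,53', '687,53', '685,53', '683,53', '681,51', '677,43', '675,43', '672,43', '669,43', '664,31', '661,31', '659,33', '658,40', '658,48', '656,50', '653,50', '651,50', '648,50', '646,50', '643,50', '640,50', '638,51', '635,51', '632,51']
```

Nearly level now, so I'll release and check all three bays.

Request:
jog_arm --pt "0.4 0 0 0 0" --pt "0.4 0 0 0 0" --pt "0.4 0 0 0 0" --pt "0.4 0 0 -15 0" --pt "0.4 -10 0 -30 0" --pt "0.4 -20 0 -30 0" --pt "0.4 -20 20 -30 0" --pt "0.4 0 30 -30 0" --pt "0.4 0 30 0 0" --pt "0.4 0 0 0 0"

```text
time: 39.15
tool_pos: [0.5821, 0.0933, 0.1667]
tcp_rot: [3.14, 0.019, 0.009]
wrist_force: [-0.5, 0.1, -0.7]
width: 0.698
grip_force: 0.0
```

```bash
python3 - <<'E'
from h import *
im,d,W,T=look('wrist','w28'); bay(W,.6216,.1773);bay(W,.6228,.0914);bay(W,.624,.0056)
cv2.imwrite('pics/w28s.png',im[...,::-1])
plan(600,-162,65,.8)
E
```

```text
rect [609.  178.2] [99.2 44.5] 0.6 plane slopes [-0.001  0.005] z 50.3
rect [610.7  92.4] [99.2 44.2] 0.8 plane slopes [-0.001 -0.002] z 50.3
rect [611.7   5.3] [99.2 47.2] 0.7 plane slopes [-0.001 -0.007] z 50.4
at [581.   95.1 164.9] 0.66 twist -0.14 shift [ 15.4 257.3  99.9] n 6.7 F [-0.1  0.1  0.3] w 0.702
```

View pics/w28s.png

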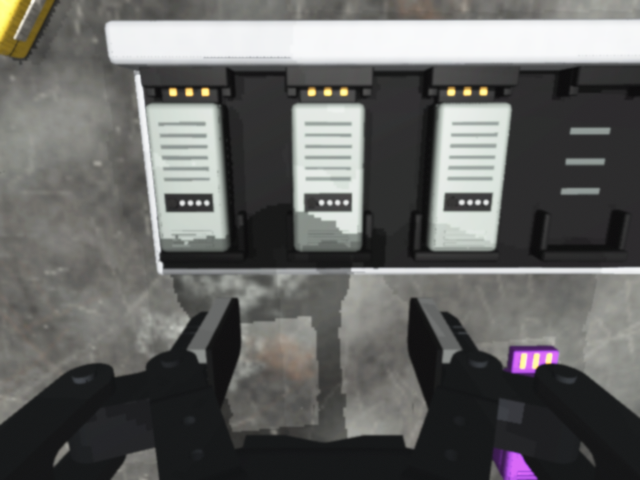

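All three packs are seated with their tongues under the lips, at (190,175), (328,175) and (468,175), and bay 4 is empty. Next I'll roll the wheel up.

Request:
jog_arm --pt "-1 2 32 0 0" --pt "-1 2 32 0 0" --pt "-1 2 32 0 0" --pt "-1 2 32 10 0" --pt "-1 2 32 20 0" --pt "-1 2 32 20 0" --pt "-1 2 32 25 0" --pt "-1 1.4 33.3 25 -0.1" --pt "-1 0 0 5 0" --pt "-1 0 0 0 0"

```text
time: 40.03
tool_pos: [0.598, -0.1616, 0.0554]
tcp_rot: [-3.141, -0.021, 0.006]
wrist_force: [0.4, 0.9, 0.3]
width: 0.003
grip_force: 0.0
```

Request:
jog_arm --pt "-1 0 0 0 0" --pt "-1 0 0 0 0"

```text
time: 40.2
tool_pos: [0.5991, -0.1588, 0.0577]
tcp_rot: [-3.14, -0.026, 0.002]
wrist_force: [-0.1, -0.4, -0.2]
width: 0.0
grip_force: 0.0
```

```bash
python3 - <<'E'
from h import *
plan(598,-162,55,.8)
E
```

```text
at [ 599.1 -158.8   57.7] 0.95 twist 0.15 shift [-1.2  3.1  2.7] n 0.1 F [-0.1 -0.4 -0.2] w 0.0
```

Request:
jog_arm --pt "-1 -2 3 1 0" --pt "-1 0 0 0 0" --pt "-1 0 0 2.5 0" --pt "-1 0 0 1.7 0" --pt "-1 0 0 0 0"

```text
time: 40.62
tool_pos: [0.5979, -0.1624, 0.054]
tcp_rot: [-3.141, -0.026, -0.001]
wrist_force: [0.5, 1.2, 1.5]
width: 0.001
grip_force: 0.8
```

Request:
jog_arm --pt "-1 2 0 0.3 0" --pt "-1 2 0 0 0" --pt "-1 2 0 0 0" --pt "-1 2 0 0 0" --pt "-1 2 0 0 0" --pt "-1 2 0 0 0" --pt "-1 0 0 0 0" --pt "-1 0 0 0 0"

```text
time: 41.28
tool_pos: [0.6105, -0.1623, 0.0539]
tcp_rot: [-3.141, -0.026, -0.003]
wrist_force: [0.3, 1.7, 4.2]
width: -0.002
grip_force: 2.6
```

Request:
jog_arm --pt "-1 0 0 -5 0" --pt "-1 -15 0 -30 0" --pt "-1 -15 0 -35 0" --pt "-1 -15 0 -35 0" --pt "-1 -15 0 0 0" --pt "-1 0 0 0 0" --pt "-1 0 0 0 0"

```text
time: 41.87
tool_pos: [0.5489, -0.1637, 0.158]
tcp_rot: [3.141, 0.025, 0.0]
wrist_force: [0.3, -0.8, -1.3]
width: 0.005
grip_force: 0.0
```

```bash
python3 - <<'E'
from h import *
wheelmeas('w29')
plan(598,-162,60,.8)
E
```

```text
rows 14.5 43.0580932715552 82.5 cx 0.604223241702723 angle 0.16199999999999992 angle(cx=.604) 0.17099999999999993 [ 548.86540085 -163.51283885  157.02696338]
at [ 548.9 -163.5  157. ] 0.93 twist 0.13 shift [49.2 -0.8 97. ] n 2.7 F [-0.2  0.  -0.3] w -0.001
```

```bash
cat >> h.py <<'E'
def wrows(n):
    D=np.load(f'pics/{n}.npz');T=D['T'];im=D['im'];Ti=np.linalg.inv(T);c,K,dd=cal('wrist')
    q=Ti[:3,:3]@np.array([.604,-.162,.05])+Ti[:3,3]; u,v=cv2.projectPoints(q[None],np.zeros(3),np.zeros(3),K,dd)[0].ravel().round().astype(int)
    g=im[v-50:v+50,u-6:u+7].mean((1,2)); print(u,v,[f'{k}:{x:.0f}' for k,x in enumerate(g) if 16<k<82 and x>60])
    print({k:int(x) for k,x in enumerate(im[v-50:v+50,u+13:u+20,0].mean(1).round()) if 20<k<75 and x>=249})
    P=lambda r,z: ray('wrist',[[u,v-50+r]],T,z)[0]
    return P
E
python3 - <<'E'
from h import *
wrows('w29')
E
```

```text
324 142 ['39:100', '40:197', '41:251', '42:255', '43:255', '44:255', '45:251', '46:207', '47:119', '48:75', '49:67', '50:63']
{29: 249, 30: 250, 31: 251, 32: 250, 48: 249, 49: 250, 65: 249, 66: 251, 67: 251, 68: 250, 69: 249}
```

Request:
jog_arm --pt "-1 17 -0.3 30 0" --pt "-1 17 -0.3 32 0" --pt "-1 17 -0.2 30 0" --pt "-1 0 0 7 0" --pt "-1 0 0 0 0" --pt "-1 0 0 0 0"

```text
time: 42.42
tool_pos: [0.5997, -0.1614, 0.0566]
tcp_rot: [-3.14, -0.027, 0.006]
wrist_force: [-0.3, -0.3, 0.4]
width: 0.004
grip_force: 0.0
```

```bash
python3 - <<'E'
from h import *
plan(600,-162,53,.8)
E
```

```text
at [ 599.7 -161.4   56.6] 0.97 twist 0.17 shift [0.3 0.6 3.6] n 0.1 F [-0.3 -0.3  0.4] w 0.004
```

Request:
jog_arm --pt "-1 0 0.6 2.5 0" --pt "-1 0 0 1.5 0" --pt "-1 0 0 0 0" --pt "-1 0 0 0 0"

```text
time: 42.75
tool_pos: [0.6, -0.1626, 0.0549]
tcp_rot: [-3.141, -0.026, 0.001]
wrist_force: [-0.2, -0.4, 0.1]
width: -0.002
grip_force: 0.0
```

Request:
jog_arm --pt "-1 1.8 0 0 0" --pt "-1 1.8 0 0 0" --pt "-1 1.8 0 0 0" --pt "-1 1.7 0 0 0" --pt "-1 0 0 0 0" --pt "-1 0 0 0 0"

```text
time: 43.25
tool_pos: [0.6078, -0.1625, 0.0552]
tcp_rot: [3.141, 0.026, 0.0]
wrist_force: [-0.5, -0.5, -0.2]
width: -0.0
grip_force: 0.0
```

Request:
jog_arm --pt "-1 0 0 -5 0" --pt "-1 -15 0 -30 0" --pt "-1 -15 0 -35 0" --pt "-1 -15 0 -35 0" --pt "-1 -15 0 0 0" --pt "-1 0 0 0 0" --pt "-1 0 0 0 0"

```text
time: 43.83
tool_pos: [0.5473, -0.1635, 0.1605]
tcp_rot: [3.141, 0.025, 0.001]
wrist_force: [-0.2, -0.5, -1.2]
width: 0.002
grip_force: 0.0
```

```bash
python3 - <<'E'
from h import *
wheelmeas('w30');wrows('w30')
plan(600,-162,60,.8)
E
```

```text
rows 14.5 43.52446943300602 82.5 cx 0.6042485207985073 angle 0.14900000000000002 angle(cx=.604) 0.15999999999999992 [ 547.22219586 -163.3227168   159.50092446]
325 139 ['39:75', '40:149', '41:236', '42:254', '43:255', '44:255', '45:254', '46:243', '47:157', '48:75', '49:63', '50:61']
{28: 249, 29: 251, 30: 252, 31: 253, 32: 252, 33: 251, 47: 250, 48: 252, 49: 252, 50: 250, 65: 249, 66: 252, 67: 252, 68: 250}
at [ 547.2 -163.3  159.5] 0.93 twist 0.13 shift [52.8 -0.6 99.5] n 2.7 F [ 0.1  0.2 -0.3] w 0.004
```

No contact that time, as the tip stayed 1 mm too high. Again, pressing deeper.

Request:
jog_arm --pt "-1 17 -0.3 32 0" --pt "-1 17 -0.3 32 0" --pt "-1 18 0 32 0" --pt "-1 0 0 7 0" --pt "-1 0 0 0 0" --pt "-1 0 0 0 0"

```text
time: 44.38
tool_pos: [0.5993, -0.1614, 0.0546]
tcp_rot: [-3.14, -0.027, 0.005]
wrist_force: [-0.3, -0.4, -0.3]
width: 0.002
grip_force: 0.0
```

Request:
jog_arm --pt "-1 0 0 1 0" --pt "-1 0 0 1 0" --pt "-1 0 0 0 0" --pt "-1 0 0 0 0"

```text
time: 44.72
tool_pos: [0.5991, -0.162, 0.0547]
tcp_rot: [-3.141, -0.026, 0.001]
wrist_force: [0.7, -0.3, -0.3]
width: 0.006
grip_force: 0.0
```

Request:
jog_arm --pt "-1 0 0 1.5 0" --pt "-1 0 0 0 0" --pt "-1 0 0 0 0"

```text
time: 44.97
tool_pos: [0.5998, -0.1622, 0.054]
tcp_rot: [3.141, 0.026, 0.001]
wrist_force: [0.1, -0.4, 2.4]
width: 0.003
grip_force: 1.2
```

Request:
jog_arm --pt "-1 0 0 1 0" --pt "-1 0 0 0 0"

```text
time: 45.13
tool_pos: [0.6005, -0.1622, 0.0539]
tcp_rot: [3.141, 0.026, 0.003]
wrist_force: [-0.3, 1.6, 5.8]
width: 0.0
grip_force: 3.1
```

Request:
jog_arm --pt "-1 1.8 0 0 0" --pt "-1 1.8 0 0 0" --pt "-1 1.8 0 0 0" --pt "-1 1.8 0 0 0" --pt "-1 0 0 0 0" --pt "-1 0 0 0 0"

```text
time: 45.63
tool_pos: [0.6079, -0.1621, 0.0539]
tcp_rot: [3.141, 0.026, 0.004]
wrist_force: [-0.5, 1.6, 5.8]
width: -0.002
grip_force: 2.9
```

Request:
jog_arm --pt "-1 0 0 -5 0" --pt "-1 -15 0 -30 0" --pt "-1 -15 0 -35 0" --pt "-1 -15 0 -35 0" --pt "-1 -15 0 0 0" --pt "-1 0 0 0 0" --pt "-1 0 0 0 0"

```text
time: 46.22
tool_pos: [0.5462, -0.1629, 0.1576]
tcp_rot: [-3.141, -0.025, -0.0]
wrist_force: [-0.3, -0.2, 0.2]
width: -0.0
grip_force: 0.0
```

```bash
python3 - <<'E'
from h import *
wheelmeas('w31');wrows('w31')
im=np.load('pics/w31.npz')['im'];a=im[90:190,264:384,::-1];a=cv2.convertScaleAbs(a,alpha=4,beta=-4*190)
cv2.imwrite('pics/w31c.png',cv2.resize(a,None,fx=5,fy=5,interpolation=cv2.INTER_CUBIC))
E
```

```text
rows 14.5 28.298209536343947 83.5 cx 0.6041193060837046 angle 0.524 angle(cx=.604) 0.53 [ 546.18682665 -162.67525382  156.60765428]
326 137 ['24:67', '25:172', '26:247', '27:254', '28:255', '29:254', '30:249', '31:201', '32:106', '41:62', '42:66', '43:67', '44:62', '49:63', '50:63', '51:61']
{21: 251, 22: 250, 29: 249, 30: 251, 31: 251, 32: 251, 33: 249, 48: 251, 49: 252, 50: 252, 51: 249, 66: 250, 67: 251, 68: 251, 69: 250}
```

View pics/w31c.png

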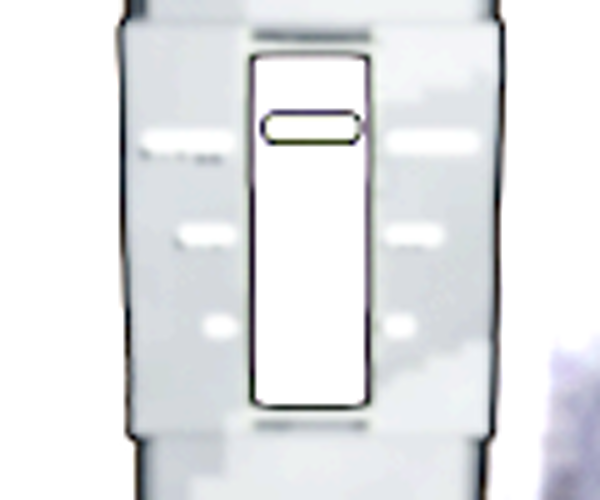

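The contrast-stretched crop shows the line at (312,127) and the long ticks at y = 141, so it overshot by about 0.07 rad. I'll nudge it back 1.7 mm.

Request:
jog_arm --pt "-1 19 -0.3 32 0" --pt "-1 19 -0.3 32 0" --pt "-1 21 0 32 0" --pt "-1 0 0 5 0" --pt "-1 0 0 0 0" --pt "-1 0 0 0 0" --pt "-1 0 0 0 0"

```text
time: 46.85
tool_pos: [0.6049, -0.1608, 0.0545]
tcp_rot: [-3.14, -0.026, 0.005]
wrist_force: [-1.4, 0.1, -0.5]
width: -0.0
grip_force: 0.0
```

Request:
jog_arm --pt "-1 0 0 1 0" --pt "-1 0 0 0 0" --pt "-1 0 0 0 0"

```text
time: 47.1
tool_pos: [0.6051, -0.1612, 0.0551]
tcp_rot: [-3.141, -0.026, 0.001]
wrist_force: [0.6, 0.7, -0.2]
width: -0.0
grip_force: 0.0
```

Request:
jog_arm --pt "-1 0 0 1 0" --pt "-1 0 0 0 0" --pt "-1 0 0 0 0"

```text
time: 47.35
tool_pos: [0.6056, -0.1614, 0.0547]
tcp_rot: [3.141, 0.026, 0.0]
wrist_force: [-0.2, 1.1, -0.5]
width: -0.001
grip_force: 0.0
```

Request:
jog_arm --pt "-1 0 0 1.5 0" --pt "-1 0 0 1 0" --pt "-1 0 0 0 0" --pt "-1 0 0 0 0"

```text
time: 47.68
tool_pos: [0.6071, -0.1615, 0.0539]
tcp_rot: [3.141, 0.026, 0.004]
wrist_force: [-1.3, 1.6, 6.6]
width: 0.0
grip_force: 3.3
```

Request:
jog_arm --pt "-1 -0.8 0 0 0" --pt "-1 -0.9 0 0 0" --pt "-1 0 0 0 0" --pt "-1 0 0 0 0"

```text
time: 48.02
tool_pos: [0.6058, -0.1615, 0.0539]
tcp_rot: [3.141, 0.026, 0.006]
wrist_force: [0.1, 1.5, 5.6]
width: 0.003
grip_force: 2.7
```

Request:
jog_arm --pt "-1 0 0 -10 0" --pt "-1 0 0 -10 0" --pt "-1 -20 0 -30 0" --pt "-1 -20 0 -30 0" --pt "-1 -20 0 -25 0" --pt "-1 0 0 0 0" --pt "-1 0 0 0 0"

```text
time: 48.6
tool_pos: [0.545, -0.163, 0.1602]
tcp_rot: [3.14, 0.025, 0.008]
wrist_force: [-0.7, 0.6, -1.1]
width: -0.003
grip_force: 0.0
```

```bash
python3 - <<'E'
from h import *
wheelmeas('w32');wrows('w32')
E
```

```text
rows 15.5 28.566565055126638 83.5 cx 0.6041914972818948 angle 0.5329999999999999 angle(cx=.604) 0.542 [ 544.50195643 -162.62326057  158.45106414]
325 136 ['24:107', '25:209', '26:251', '27:255', '28:255', '29:252', '30:222', '31:127', '40:61', '41:65', '42:67', '43:65', '49:61', '50:63', '51:61']
{21: 250, 22: 250, 23: 249, 24: 249, 30: 249, 31: 251, 32: 250, 47: 249, 48: 251, 49: 252, 50: 250, 65: 249, 66: 251, 67: 251, 68: 249}
```

Request:
jog_arm --pt "-1 20 -0.3 32 0" --pt "-1 20 -0.3 32 0" --pt "-1 22 0 32 0" --pt "-1 0 0 6 0" --pt "-1 0 0 0 0" --pt "-1 0 0 0 0" --pt "-1 0 0 0 0" --pt "-1 0 0 0 0"

```text
time: 49.32
tool_pos: [0.6056, -0.1604, 0.0541]
tcp_rot: [-3.141, -0.026, 0.002]
wrist_force: [0.2, -0.1, -0.2]
width: -0.0
grip_force: 0.3
```

Request:
jog_arm --pt "-1 0 0 1 0" --pt "-1 0 0 0 0" --pt "-1 0 0 0 0"

```text
time: 49.57
tool_pos: [0.6056, -0.1605, 0.054]
tcp_rot: [-3.141, -0.026, 0.001]
wrist_force: [-0.3, 0.0, 2.8]
width: -0.0
grip_force: 1.4
```

Request:
jog_arm --pt "-1 0 0 1 0" --pt "-1 0 0 0 0" --pt "-1 0 0 0 0"

```text
time: 49.82
tool_pos: [0.6062, -0.1605, 0.0539]
tcp_rot: [-3.141, -0.026, -0.001]
wrist_force: [-0.8, 1.1, 6.5]
width: 0.003
grip_force: 3.2
```

Request:
jog_arm --pt "-1 -1 0 0 0" --pt "-1 -1 0 0 0" --pt "-1 -0.5 0 0 0" --pt "-1 0 0 0 0" --pt "-1 0 0 0 0"

```text
time: 50.23
tool_pos: [0.6042, -0.1605, 0.0539]
tcp_rot: [-3.141, -0.026, -0.003]
wrist_force: [0.8, 1.6, 4.6]
width: 0.003
grip_force: 2.6
```

Request:
jog_arm --pt "-1 0 0 -10 0" --pt "-1 0 0 -10 0" --pt "-1 -20 0 -30 0" --pt "-1 -20 0 -30 0" --pt "-1 -20 0 -25 0" --pt "-1 0 0 0 0" --pt "-1 0 0 0 0"

```text
time: 50.82
tool_pos: [0.5442, -0.1623, 0.1609]
tcp_rot: [3.14, 0.025, 0.007]
wrist_force: [0.0, 0.7, -0.1]
width: 0.001
grip_force: 0.0
```

```bash
python3 - <<'E'
from h import *
wheelmeas('w33');wrows('w33')
E
```

```text
rows 14.5 31.598778916708678 82.5 cx 0.6044353797014228 angle 0.42799999999999994 angle(cx=.604) 0.44799999999999995 [ 543.71824719 -161.9662901   159.14893838]
326 134 ['28:108', '29:209', '30:251', '31:255', '32:255', '33:253', '34:231', '35:140', '36:67', '44:65', '45:69', '46:70', '47:67']
{21: 251, 22: 251, 23: 250, 24: 249, 25: 249, 48: 249, 66: 250, 67: 251, 68: 251, 69: 250}
```

Request:
jog_arm --pt "-1 -10 10 -20 0" --pt "-1 -10 20 -20 0" --pt "-1 0 0 0 0" --pt "-1 0 0 0 0" --pt "-1 0 0 0 0" --pt "-1 0 0 0 0"

```text
time: 51.37
tool_pos: [0.5233, -0.1911, 0.1959]
tcp_rot: [-3.14, -0.026, 0.005]
wrist_force: [0.1, 1.1, -0.0]
width: -0.0
grip_force: 0.0
```

```bash
python3 - <<'E'
from h import *
im,d,W,T=look('top','t34')
for x,y in((.6216,.1773),(.6228,.0914),(.624,.0056)): bay(W,x,y)
[print(a) for a in rects(W,.024,.045,(410,255,510,350),100)+rects(W,.02,.045,(180,290,400,360),100)]
cv2.imwrite('pics/t34s.png',im[120:380,180:560,::-1])
E
```

```text
rect [607.2 177.9] [99.  41.9] 0.2 plane slopes [0.002 0.016] z 49.7
rect [608.8  92.1] [101.4  44.7] 2.8 plane slopes [-0.003  0.006] z 49.6
rect [609.9   6.2] [102.   46.4] 0.1 plane slopes [ 0.009 -0.021] z 49.7
(array([462., 306.]), np.int32(504), array([ 453.5, -301.7]), array([92. , 45.4]), 10.7, 0.0333)
(array([379., 322.]), np.int32(555), array([409.9, -77.2]), array([43.9, 91.2]), 89.4, 0.0295)
```

View pics/t34s.png

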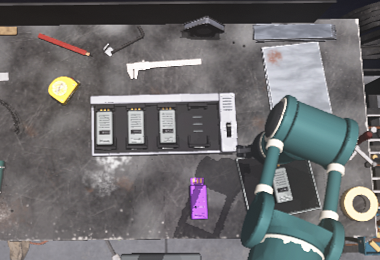

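The three flat packs are seated in bays 1–3 (crop (105,125), (136,125), (167,125)) and the charged pack lies flat in the tray at (282,185). The bystanders are untouched, so I'm handing in.

```bash
python3 -c "
from h import *
print(bot.finish_job())"
```

```text
the job is handed in; nothing more can be done
None
```

Job handed in: I set the wheel off first (about -0.4 rad against the -0.45 tick), laid the one charged pack flat in the tray, seated the three flat packs level in bays 1–3, and then rolled the wheel to the long tick (about +0.44 rad).

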